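# Level the packing station and pack the ward carrier

### The job

First level the packing station's deck with its two foot knobs, so that each vial's bubble lies between its lines. Then, with the carrier still at its loading station, pack all the medicines on the desk into it, the square bottles in the bay farther from its grip tab and the flat cartons in the bay next to the tab; finally slide the carrier one station along, so that it rests in the middle stop and the deck is still level. Leave the mug, tub, stapler and punch alone.

Things in the scene. Friction and masses are not known exactly. Their poses are not given: they have to be found in the camera images.
- deck_mid (a point): the packing station's aluminium deck: a plate 200 x 395 x 10 mm on a ball pivot over a grey base plate, which leaves it free to tilt; this point is the middle of its top face, about 62 mm above the table. x and y lie in the deck, y along the rails (the deck's 395 mm length), z is its normal. When the deck is level z is vertical
- deck_pitch (a joint): tilt of the deck about its y axis, rad; 0 is level; positive: the side away from the robot (+x) is low. It follows the far knob: +0.03 rad for each +1 rad of knob_far. A vial across the deck at its +y end shows it: the pale bubble runs to the high side by 3.7 mm for 0.01 rad, and lies between two black lines when level
- deck_roll (a joint): tilt of the deck about its x axis, rad; 0 is level; positive: the +y end is high. It follows the end knob: +0.03 rad for each +1 rad of knob_end. A vial along the deck's far (+x) side shows it in the same way
- knob_far (a joint): angle of the far foot knob, rad, -2.6 to 2.6, anticlockwise from above positive; 0: its bar lies along the deck's x. Stiff to turn (about 0.15 N m), stays where it is left
- knob_end (a joint): angle of the end foot knob, as knob_far; this knob rides on the cradle under the deck, so it leans with deck_pitch
- knob_far_grip (a point): the foot knob beside the deck's long side away from the robot: a black wing knob on a vertical foot screw: a bar 54 mm long, 14 mm thick and 32 mm high stands on a round base of 44 mm diameter; this point is on the turning axis, half-way up the bar (the bar's top is 16 mm higher, the round base begins 16 mm lower); its x axis runs along the bar, its z axis is the turning axis. 
- knob_end_grip (a point): the foot knob beyond the deck's +y end: a black wing knob on a vertical foot screw: a bar 54 mm long, 14 mm thick and 32 mm high stands on a round base of 44 mm diameter; this point is on the turning axis, half-way up the bar (the bar's top is 16 mm higher, the round base begins 16 mm lower); its x axis runs along the bar, its z axis is the turning axis. 
- carrier_mid (a point): the grey open carrier that slides along the deck on rails: 160 mm (x) by 235 mm (y), floor and walls 5 mm thick, walls 35 mm high above the floor; a wall across its middle parts it into two equal bays. This point is the top of the floor at its middle; y points along the rails, towards the next station
- carrier (a joint): travel of the carrier along the rails, m, towards +y: sprung stops at 0 (loading station, where it starts), 0.070 (the next station, mid-deck) and 0.140 (last station, end of the rails). About 5 N takes it out of a stop; let go within 25 mm of a stop it is drawn in. Black marks on the deck's near edge and a black pointer on the carrier show the stations
- bottle_bay (a point): middle of the floor of the bay for bottles, the one farther from the carrier's grip tab; inside 150 mm (x) by 110 mm (y), 35 mm deep; axes as carrier_mid
- carton_bay (a point): the same for the bay for cartons, the one next to the carrier's grip tab
- carrier_tab (a point): middle of the carrier's upright steel grip tab, 50 mm (x) by 14 mm (y) by 40 mm high, on a bracket outside the carrier's -y end wall with a gap of 31 mm between tab and wall; the tab rises 20 mm above and below this point; axes as carrier_mid
- bottle0: a white square medicine bottle with a round screw cap: body 44 x 44 x 66 mm, cap 32 mm wide and 16 mm high, 82 mm tall in all; the origin is half-way up (41 mm above its foot), z towards the cap, x and y square to the sides. Not in every run
- bottle1: a white square medicine bottle with a round screw cap: body 44 x 44 x 66 mm, cap 32 mm wide and 16 mm high, 82 mm tall in all; the origin is half-way up (41 mm above its foot), z towards the cap, x and y square to the sides. Not in every run
- bottle2: a white square medicine bottle with a round screw cap: body 44 x 44 x 66 mm, cap 32 mm wide and 16 mm high, 82 mm tall in all; the origin is half-way up (41 mm above its foot), z towards the cap, x and y square to the sides. Not in every run
- carton0: a plain white medicine carton 88 (x) x 40 (y) x 36 mm (z), lying flat; the origin is at its middle. Not in every run
- carton1: a plain white medicine carton 88 (x) x 40 (y) x 36 mm (z), lying flat; the origin is at its middle. Not in every run
- carton2: a plain brown medicine carton 88 (x) x 40 (y) x 36 mm (z), lying flat; the origin is at its middle. Not in every run
- mug: bystander to be left alone: white mug, 76 mm wide, 90 mm tall; origin under its middle
- tub: bystander to be left alone: big round white tablet tub, 84 mm wide, 120 mm tall; origin under its middle
- stapler: bystander to be left alone: black stapler, 140 mm long; origin under its middle
- punch: bystander to be left alone: two-hole punch, 100 x 120 x 50 mm; origin under its middle
There are look-alikes about, which are no part of the job. Leave any pink look-alike of the carton0 alone. Leave any black look-alike of the carton1 alone.

How it is judged:
By the outcome, as a careful person would: the job done as asked, in the order asked, and still so for the second after the job is handed in, with the robot touching nothing.
Of bottle0, bottle1, bottle2, carton0, carton1, carton2 only 4 to 6 are there at a start; the rules pass over those that are not, and their reading is None.
At some moment in a run one of bottle0, bottle1, bottle2, carton0, carton1, carton2 may be knocked a few centimetres aside while the robot is not near it.
Once in a run the grip may slacken for a moment while it holds something.
It also fails if it takes over 210 s, if anything falls off the work surface, if the arm or the gripper's body presses on something with over 40 N, if the wrist force passes 120 N, or if a joint passes its speed limit or range.

### The arm

A 6-joint arm with a two-finger parallel gripper is mounted at the origin on the work surface. World frame = base frame: x ahead of the robot, y to its left, z up, the work surface at z = 0. Lengths are in mm, angles in rad, forces in N, time in s.
With the tool pointing down it reaches from about 350 to 775 mm from the base axis. Payload 7.3 kg.
Tool frame: the origin (TCP) lies at the very end of the fingers, on their centre line; the grasp point (between the pads) lies 19 mm behind it; z points along the fingers, y is the line along which they close (so a half turn about z gives the same grasp; the last joint's range is limited). The gripper opens to 92 mm and grips with 3 to 60 N. Pads are 19 mm wide; open, the fingers measure 130 mm over their backs; the gripper's body (75 mm by 190 mm) begins 47 mm behind the grasp point.
Start: joints at [-1.291, 0.342, 1.524, -0, 1.275, -0.146], TCP at [216.875, -478.132, 226.741] pointing down, gripper open.
Joint ranges: [-2.53, 2.53], [-0.77, 2.02], [0.04, 2.7], [-1, 4.14], [0.28, 2.66], [-3.11, 3.11]. Speed limits (rad/s): [2.57, 2.57, 3.14, 3.14, 3.14, 3.14].

### API

Orientations are given as [roll, pitch, yaw] about the fixed x, y, z axes, in that order (R = Rz(yaw) Ry(pitch) Rx(roll)).
In Python, from plant import get_obs, optics, ticket, finder gives the robot as it stands.
- The arm moves only by the tool send_rows, never from a script. Its arguments are lists of equal length, an entry for each row: "offset": the shift along the tool's x, y, z scaled (see below), a list of three; "delta_rot": the turn, a rotation vector about the tool's x, y, z scaled (see below), a list of three. In form: {"offset": [[dx, dy, dz], ...], "delta_rot": [[rx, ry, rz], ...]}. A call has 1 to 8 rows; each row is the pose to reach, as a shift and turn from the pose commanded when the call began, along the tool's axes at that moment, turning the shorter way round; what a row does not reach only later rows make up. The controller multiplies each number of a shift by 120 mm and each number of a turn by 360 degrees. A row lasts 1/8 s, in which the tool goes at most 62.5 mm and 10.7 degrees, less where a joint would pass 70% of its speed; a pose out of reach is approached as far as the arm can. A call with a number of a shift or a turn outside -1 to 1 is refused whole. A call with a gripper value outside its range is refused whole. "grip" is the opening, from 0 (shut) to 1 (fully open), set as the call begins (left out, the last holds). The fingers move at their own pace and stop on an object; the grip force is fixed at half the most. Time passes only in rows, so rows that repeat a pose let the fingers close. It gives the time, the measured TCP pose, the force, the opening and the grip force at its end, in the units of the state.
- get_obs(): the state, without advancing time (a new reading comes with each control period).
- optics.capture(name): name is "side" or "top" or "wrist"; returns the picture (420x560x3 uint8, red, green, blue); there is no depth.
- optics.get_calibration(name): a dict with "fx", "fy", "cx", "cy" (pixels), "world_from_camera" (4x4, takes a point from camera to world coordinates). Camera axes: x right, y down, z forward; pixel columns grow to the right and rows downward; lengths in mm; the calibration is good to about 2 mm. A picture is of the moment at which its call begins: read the wrist's pose just before it. get_calibration takes no time and is no camera call; for the wrist camera it gives the pose at the moment of the call.
- ticket.close_job(): hands the job in; it is judged then, once.
Trained networks look in the newest picture that a camera, given by its name, has taken for a name from the list of things; names that differ only in an ending like _2 or _b are one class to them, and where a whole thing is asked for, a point or a joint stands for the part that bears it (a point fixed in the world has none). Each returns a list of dicts, best first, with "confidence" (0 to 1); they miss things now and then, are a little off and sometimes report something else, mostly with a low value. They report only what shows in the picture. A call takes as long as a camera call. They do not tell look-alikes from the thing itself.
- finder.boxes_of(target, camera): "box" ([left, top, right, bottom] in pixels, round what is visible of it).
- finder.silhouettes(target, camera): "region" (420x560 bool, what is visible of it) and "box" ([left, top, right, bottom] in pixels, round what is visible of it).
- finder.pinpoint(target, camera): "uv" ([column, row] in pixels: a listed point, or the origin of a listed thing).
The state is a dict: "time": time; "joint_positions": joint angles; "dq": joint speeds; "tau": joint torques, N m; "tool_pos": TCP position; "tcp_rot": TCP orientation; "contact_force": force on the tool from outside, world axes, zero at the start; "moment": the same for the moment, N m; "grip_width": finger opening in mm; "finger_force": force on a finger pad.
Only numpy, scipy, OpenCV 4.12 (cv2) and the standard library are available. Lean on these libraries where they do the work, as an engineer would, in place of code of your own. Each camera call takes 0.05 s, during which the arm holds its last target. There are 200 camera calls.

## Working session

There is one attempt and no reset: what is moved stays moved. The work goes in short steps, Python scripts to look and compute and a tool call to move; the robot and the scene stay as the last step left them, time stands still between calls to the robot, and variables do not carry over. Pictures are saved under pics/ and viewed, at most 14 in all, crops included, and the job is handed in when it is done.

Besides the shell and the picture viewer there is one more tool, called after "Emit:" by a JSON object that holds its "api" and its "payload", one argument or row to a line. send_rows: Moves the arm, as the interface text tells. Its arguments: {"type":"object","properties":{"offset":{"type":"array"},"delta_rot":{"type":"array"},"grip":{"type":"number"}},"required":["offset","delta_rot"]}

```bash
mkdir -p pics; ls; python3 - <<'E'
from plant import get_obs, optics, ticket, finder
import cv2
print(get_obs())
for n in ("top","side"):
    im=optics.capture(n); cv2.imwrite(f"pics/{n}0.png",cv2.cvtColor(im,cv2.COLOR_RGB2BGR))
    c=optics.get_calibration(n); print(n,c)
E
```

```text
pics
{'time': 0.0, 'joint_positions': array([-1.29098944e+00,  3.42732483e-01,  1.52499710e+00, -1.22308471e-05,
        1.27538141e+00, -1.46023753e-01]), 'dq': array([-5.99087134e-06, -1.36446412e-03,  4.84758807e-04, -3.11170988e-04,
        5.00258639e-04, -2.54197850e-04]), 'tau': array([ 1.03308135e-03, -4.31243491e+01, -2.44219673e+01,  7.16590066e-02,
        5.57850022e-02, -1.21453668e-04]), 'tool_pos': array([ 216.76132528, -477.73078431,  226.04684067]), 'tcp_rot': array([-3.14008877e+00, -2.09355437e-04,  4.25834055e-01]), 'contact_force': array([-0.19601458,  0.10970031, -0.18911758]), 'moment': array([-0.01135617, -0.01126259, -0.0276227 ]), 'finger_force': 0.0, 'grip_width': 91.38048012319082}
top {'fx': 529.3351910940428, 'fy': 529.3351910940428, 'cx': 275.60487017174864, 'cy': 210.57105210045768, 'world_from_camera': array([[-2.08026953e-03, -9.87558328e-01,  1.57239375e-01,
         3.54634481e+02],
       [-9.99886126e-01,  4.40439698e-03,  1.44338292e-02,
        -3.10283382e+01],
       [-1.49467929e-02, -1.57191443e-01, -9.87455034e-01,
         1.42212261e+03],
       [ 0.00000000e+00,  0.00000000e+00,  0.00000000e+00,
         1.00000000e+00]])}
side {'fx': 452.964921206152, 'fy': 452.964921206152, 'cx': 286.11375282146514, 'cy': 218.81866649981905, 'world_from_camera': array([[-8.09346620e-01, -4.45215641e-01,  3.83067986e-01,
         7.00228769e+01],
       [-5.87062142e-01,  6.32972201e-01, -5.04682310e-01,
         6.02791941e+02],
       [-1.77789284e-02, -6.33347634e-01, -7.73663159e-01,
         1.04709595e+03],
       [ 0.00000000e+00,  0.00000000e+00,  0.00000000e+00,
         1.00000000e+00]])}
```

View pics/top0.png

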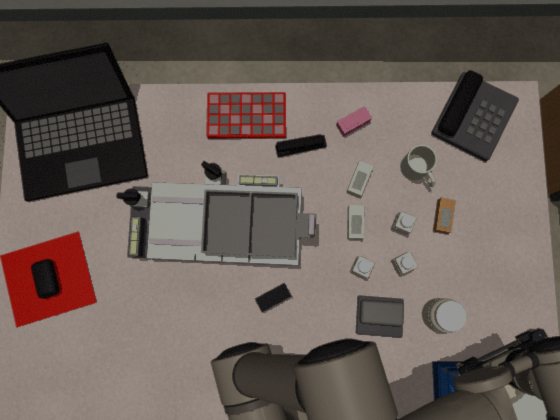

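View pics/side0.png

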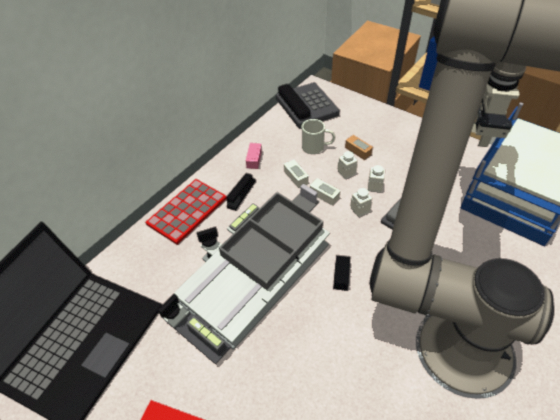

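```bash
cat > h.py <<'E'
import numpy as np, cv2
from scipy.spatial.transform import Rotation as R
from plant import get_obs, optics, ticket, finder
def ray(n,uv,z,c=None):
    c=c or optics.get_calibration(n); T=np.array(c["world_from_camera"])
    d=T[:3,:3]@np.array([(uv[0]-c["cx"])/c["fx"],(uv[1]-c["cy"])/c["fy"],1]); o=T[:3,3]
    return o+d*(z-o[2])/d[2]
def proj(n,P,c=None):
    c=c or optics.get_calibration(n); T=np.linalg.inv(c["world_from_camera"])
    p=(T[:3,:3]@np.atleast_2d(P).T).T+T[:3,3]
    return np.c_[c["fx"]*p[:,0]/p[:,2]+c["cx"],c["fy"]*p[:,1]/p[:,2]+c["cy"]]
def save(im,name,s=1):
    cv2.imwrite(f"pics/{name}.png",cv2.cvtColor(cv2.resize(im,None,fx=s,fy=s,interpolation=cv2.INTER_CUBIC),cv2.COLOR_RGB2BGR))
def move(pos,yaw,tilt=None):
    """offset & rotvec in tool units from the present measured pose to TCP pos, pointing down, yaw"""
    o=get_obs(); M=R.from_euler("xyz",o["tcp_rot"]); G=R.from_euler("xyz",[np.pi,0,yaw])
    if tilt is not None: G=R.from_rotvec(tilt)*G
    d=M.inv().apply(np.array(pos)-o["tool_pos"])/120; r=(M.inv()*G).as_rotvec()/(2*np.pi)
    return d.round(4),r.round(4)
E
python3 - <<'E'
from h import *
for n in ("top","side"):
    optics.capture(n)
    for t,z in (("deck_mid",62),("knob_far_grip",60),("knob_end_grip",60),("carrier_mid",70),("bottle_bay",70),("carton_bay",70),("carrier_tab",90),("bottle0",41),("carton0",18),("carton2",18),("mug",0),("tub",0),("stapler",0),("punch",0)):
        for d in finder.pinpoint(t,n):
            if d["confidence"]>.3: print(n,t,d["confidence"],np.round(d["uv"],1),ray(n,d["uv"],z).round(1))
E
```

```text
top deck_mid 0.89 [222.6 225.7] [532.1 126.5  62. ]
top knob_far_grip 0.6 [212.4 169.2] [683.  155.8  60. ]
top knob_end_grip 0.53 [130.1 197.7] [607.5 371.1  60. ]
top carrier_mid 0.72 [252.3 223.2] [537.2  48.9  70. ]
top bottle_bay 0.82 [226.7 225. ] [532.8 115.   70. ]
top carton_bay 0.76 [275.4 224.6] [533.4 -10.7  70. ]
top carrier_tab 0.7 [309.5 226.9] [524.5 -97.4  90. ]
top bottle0 0.83 [362.6 266.3] [ 427.3 -236.1   41. ]
top bottle0 0.8 [402.5 220.9] [ 545.6 -343.9   41. ]
top bottle0 0.66 [405.9 261.5] [ 439.3 -348.4   41. ]
top carton0 0.87 [356.8 182.6] [ 653.8 -230.1   18. ]
top carton0 0.73 [354.  117.9] [ 836.  -227.2   18. ]
top carton0 0.66 [357.5 218.8] [ 555.  -229.4   18. ]
top carton0 0.65 [442.6 215. ] [ 564.3 -456.4   18. ]
top carton0 0.57 [271.6 297.2] [348.6   0.5  18. ]
top carton2 0.87 [356.8 182.6] [ 653.8 -230.1   18. ]
top carton2 0.73 [354.  117.9] [ 836.  -227.2   18. ]
top carton2 0.66 [357.5 218.8] [ 555.  -229.4   18. ]
top carton2 0.65 [442.6 215. ] [ 564.3 -456.4   18. ]
top carton2 0.57 [271.6 297.2] [348.6   0.5  18. ]
top mug 0.79 [410.8 166
[... 690 characters left out ...]
ttle0 0.81 [347.  163.6] [ 543.  -348.5   41. ]
side bottle0 0.7 [361.3 200.8] [ 426.8 -237.1   41. ]
side bottle0 0.32 [357.4 148.3] [ 552.4 -429.7   41. ]
side carton0 0.89 [357.7 147.8] [ 563.9 -456.    18. ]
side carton0 0.79 [295.4 174.8] [ 661.8 -232.4   18. ]
side carton0 0.58 [324.9 192.4] [ 543.6 -222.3   18. ]
side carton0 0.57 [254.  154.8] [ 828.6 -229.8   18. ]
side carton2 0.89 [357.7 147.8] [ 563.9 -456.    18. ]
side carton2 0.79 [295.4 174.8] [ 661.8 -232.4   18. ]
side carton2 0.58 [324.9 192.4] [ 543.6 -222.3   18. ]
side carton2 0.57 [254.  154.8] [ 828.6 -229.8   18. ]
side mug 0.57 [312.8 147.1] [ 700.2 -390.1    0. ]
side punch 0.48 [405.5 218.7] [ 298.6 -284.7    0. ]
```

The medicines are three bottles at (363,266), (404,221) and (405,262), white cartons at (360,179) and (357,222), and a brown carton at (445,215). The pink one (354,121) and the black one (273,297) are look-alikes to leave alone.

```bash
cat >> h.py <<'E'
def tri(obs):
    A=np.zeros((3,3));b=np.zeros(3)
    for n,uv,*c in obs:
        c=c[0] if c else optics.get_calibration(n);T=np.array(c["world_from_camera"])
        d=T[:3,:3]@np.array([(uv[0]-c["cx"])/c["fx"],(uv[1]-c["cy"])/c["fy"],1]);d/=np.linalg.norm(d)
        P=np.eye(3)-np.outer(d,d);A+=P;b+=P@T[:3,3]
    return np.linalg.solve(A,b)
E
python3 - <<'E'
from h import *
o=get_obs();c=optics.get_calibration("wrist");T=np.array(c["world_from_camera"]);M=R.from_euler("xyz",o["tcp_rot"])
print(c["fx"],c["cx"],c["cy"],M.inv().apply(T[:3,3]-o["tool_pos"]),(M.inv().as_matrix()@T[:3,:3]).round(3))
ims={}
for n in ("top","side"): ims[n]=optics.capture(n)
for t in ("deck_mid","knob_far_grip","knob_end_grip","carrier_mid","bottle_bay","carton_bay","carrier_tab"):
    print(t,tri([(n,finder.pinpoint(t,n)[0]["uv"]) for n in ims]).round(1))
a=cv2.resize(ims["top"][140:280,110:340],None,fx=3.4,fy=3.4,interpolation=cv2.INTER_CUBIC)
save(a,"t1")
E
```

```text
330.39466432452383 278.7196780875373 207.88469097240676 [  70.26408132   -0.57399944 -158.78711321] [[ 0.    -0.966 -0.26 ]
 [ 1.     0.    -0.001]
 [ 0.001 -0.26   0.966]]
deck_mid [531.  131.8  92.1]
knob_far_grip [671.6 151.  102.8]
knob_end_grip [602.4 356.8 107. ]
carrier_mid [534.7  49.7  89. ]
bottle_bay [527.  112.   89.1]
carton_bay [534.1 -10.   81.5]
carrier_tab [504.3 -82.1 321.2]
```

View pics/t1.png

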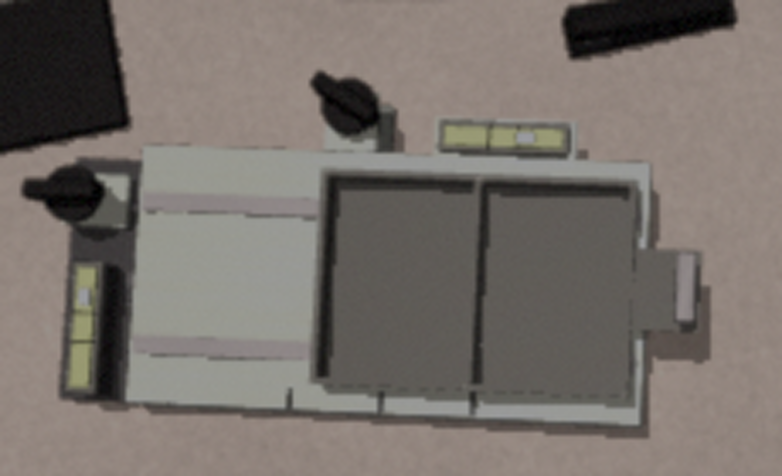

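```bash
cat >> h.py <<'E'
def plan(*wps):
    """waypoints (x,y,z,yaw[,tiltvec]); prints per call: offset, rot, rows needed"""
    o=get_obs(); p=np.array(o["tool_pos"]); M=R.from_euler("xyz",o["tcp_rot"])
    for w in wps:
        G=R.from_euler("xyz",[np.pi,0,w[3]])
        if len(w)>4: G=R.from_rotvec(w[4])*G
        q=np.array(w[:3],float)
        while True:
            d=M.inv().apply(q-p); k=max(1,np.ceil(np.abs(d).max()/119.9),np.ceil(np.linalg.norm(d)/400))
            rv=(M.inv()*G).as_rotvec(); k=max(k,np.ceil(np.linalg.norm(rv)/1.3))
            ds=(d/k/120).round(3); rs=(rv/k/2/np.pi).round(4)
            n=int(max(np.ceil(np.linalg.norm(ds)*120/60),np.ceil(np.linalg.norm(rs)*360/10.6)))
            print(ds.tolist(),rs.tolist(),n)
            p=p+M.apply(ds*120); M=M*R.from_rotvec(rs*2*np.pi)
            if k==1: break
        print("--")
E
python3 -c "
from h import *
plan((217,-478,226,0),(570,200,200,0))"
```

```text
[0.001, -0.001, 0.006] [0.0, -0.0, 0.0678] 3
--
[0.49, -0.942, 0.036] [0.0, -0.0, -0.0] 3
[0.49, -0.942, 0.036] [0.0, -0.0, -0.0] 3
[0.49, -0.942, 0.036] [0.0, -0.0, -0.0] 3
[0.49, -0.941, 0.036] [0.0, -0.0, -0.0] 3
[0.491, -0.942, 0.036] [0.0, -0.0, -0.0] 3
[0.49, -0.941, 0.036] [0.0, -0.0, -0.0] 3
--
```

Emit:
{"api": "send_rows", "payload": {
  "offset": [
    [0,0,0],
    [0,0,0],
    [0,0,0]
  ],
  "delta_rot": [
    [0,0,0.0678],
    [0,0,0.0678],
    [0,0,0.0678]
  ]
}}

```text
time: 2.78
tool_pos: [216.9, -478.1, 226.7]
tcp_rot: [3.142, -0.0, -0.003]
contact_force: [-0.0, 0.2, -0.0]
grip_width: 91.9
finger_force: 0.0
```

Emit:
{"api": "send_rows", "payload": {
  "offset": [
    [0.49,-0.942,0.036],
    [0.49,-0.942,0.036],
    [0.49,-0.942,0.036]
  ],
  "delta_rot": [
    [0,0,0],
    [0,0,0],
    [0,0,0]
  ]
}}

```text
time: 3.15
tool_pos: [276.9, -361.9, 222.6]
tcp_rot: [-3.141, -0.0, 0.004]
contact_force: [-0.4, -0.7, 0.0]
grip_width: 91.8
finger_force: 0.0
```

Emit:
{"api": "send_rows", "payload": {
  "offset": [
    [0.49,-0.942,0.036],
    [0.49,-0.942,0.036],
    [0.49,-0.942,0.036]
  ],
  "delta_rot": [
    [0,0,0],
    [0,0,0],
    [0,0,0]
  ]
}}

```text
time: 3.52
tool_pos: [335.6, -249.7, 218.2]
tcp_rot: [-3.141, -0.0, 0.005]
contact_force: [0.1, -0.5, -0.6]
grip_width: 91.7
finger_force: 0.0
```

Emit:
{"api": "send_rows", "payload": {
  "offset": [
    [0.49,-0.942,0.036],
    [0.49,-0.942,0.036],
    [0.49,-0.942,0.036]
  ],
  "delta_rot": [
    [0,0,0],
    [0,0,0],
    [0,0,0]
  ]
}}

```text
time: 3.9
tool_pos: [394.7, -137.3, 213.8]
tcp_rot: [3.141, -0.001, 0.005]
contact_force: [0.4, 0.2, -0.6]
grip_width: 91.9
finger_force: 0.0
```

Emit:
{"api": "send_rows", "payload": {
  "offset": [
    [0.49,-0.942,0.036],
    [0.49,-0.942,0.036],
    [0.49,-0.942,0.036]
  ],
  "delta_rot": [
    [0,0,0],
    [0,0,0],
    [0,0,0]
  ]
}}

```text
time: 4.28
tool_pos: [453.7, -24.9, 209.3]
tcp_rot: [3.141, -0.001, 0.003]
contact_force: [-0.2, 0.6, -0.1]
grip_width: 91.9
finger_force: 0.0
```

Emit:
{"api": "send_rows", "payload": {
  "offset": [
    [0.49,-0.942,0.036],
    [0.49,-0.942,0.036],
    [0.49,-0.942,0.036]
  ],
  "delta_rot": [
    [0,0,0],
    [0,0,0],
    [0,0,0]
  ]
}}

```text
time: 4.65
tool_pos: [512.7, 87.4, 204.6]
tcp_rot: [3.141, -0.0, 0.002]
contact_force: [-0.5, 0.0, 0.4]
grip_width: 92.1
finger_force: 0.0
```

Emit:
{"api": "send_rows", "payload": {
  "offset": [
    [0.49,-0.942,0.036],
    [0.49,-0.942,0.036],
    [0.49,-0.942,0.036],
    [0.49,-0.942,0.036]
  ],
  "delta_rot": [
    [0,0,0],
    [0,0,0],
    [0,0,0],
    [0,0,0]
  ]
}}

```text
time: 5.15
tool_pos: [570.1, 197.4, 200.4]
tcp_rot: [3.14, 0.001, -0.002]
contact_force: [0.9, 0.3, 0.0]
grip_width: 91.8
finger_force: 0.0
```

```bash
python3 - <<'E'
from h import *
o=get_obs();print(o["time"],o["tool_pos"],o["tcp_rot"],o["contact_force"])
c=optics.get_calibration("wrist");im=optics.capture("wrist");save(im,"w1",1.42)
np.save("w1.npy",im)
import pickle;pickle.dump(c,open("w1.pkl","wb"))
for t in ("deck_mid","knob_far_grip","knob_end_grip","carrier_mid","bottle_bay","carton_bay","carrier_tab"):
    d=finder.pinpoint(t,"wrist")
    if d: print(t,d[0])
E
```

```text
5.15 [570.08244407 197.43003616 200.35188349] [ 3.14017678e+00  9.83027638e-04 -1.92778865e-03] [0.85893288 0.26850206 0.02438384]
deck_mid {'uv': [357.6, 228.3], 'confidence': 0.76}
knob_far_grip {'uv': [341.5, 67.5], 'confidence': 0.77}
knob_end_grip {'uv': [62.4, 168.6], 'confidence': 0.61}
bottle_bay {'uv': [373.2, 234.6], 'confidence': 0.67}
```

View pics/w1.png

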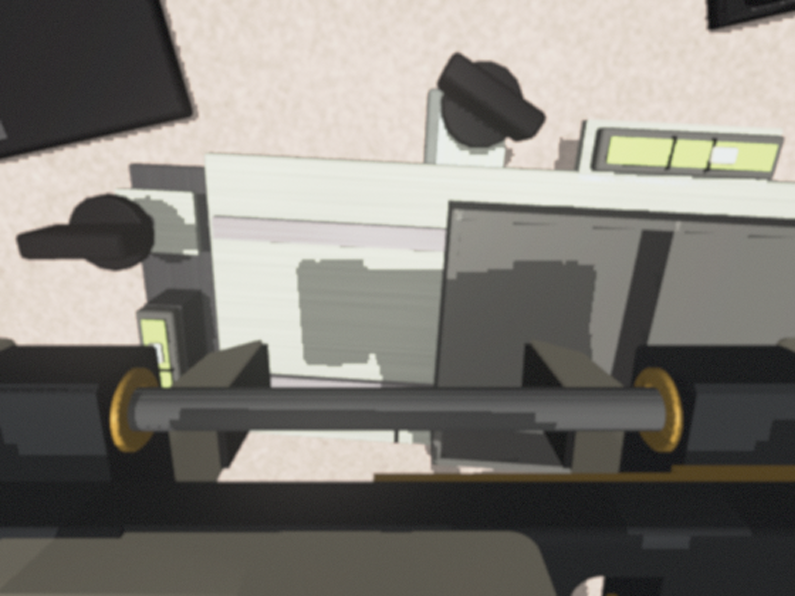

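```bash
python3 - <<'E'
from h import *
import pickle;c=pickle.load(open("w1.pkl","rb"))
uv={"knob_far_grip":((341.5,67.5),(212.4,169.2),(204.7,233.1)),"knob_end_grip":((62.4,168.6),(130.1,197.7),(168.9,303.4)),"deck_mid":((357.6,228.3),(222.6,225.7),(256.1,262.6))}
for k,(w,t,s) in uv.items():
    print(k,tri([("wrist",w,c),("top",t)]).round(1),tri([("wrist",w,c),("side",s)]).round(1),tri([("top",t),("side",s)]).round(1))
    P=tri([("wrist",w,c),("top",t),("side",s)]);print(P.round(1),(proj("wrist",P,c)-w).round(1),(proj("top",P)-t).round(1),(proj("side",P)-s).round(1))
# deck far edge, bar ends in wrist px
f=lambda u,v,z:ray("wrist",(u/1.42,v/1.42),z,c).round(1)
print("edge",f(207,153,62),f(580,176,62),f(795,186,62))
print("farbar",f(452,74,100),f(535,124,100),"endbar",f(22,246,100),f(130,232,100))
E
```

```text
knob_far_grip [676.3 151.1  91.9] [674.  156.4 118.5] [675.  151.5 110.5]
[674.9 152.4 110.3] [[ 2.4 -0.3]] [[-1.4 -1.5]] [[1.6 0.6]]
knob_end_grip [601.4 359.6 108.4] [604.6 357.  116.5] [599.4 355.9 119.1]
[602.1 356.5 115.9] [[2.5 3.8]] [[-0.7 -1.9]] [[0.8 0.5]]
deck_mid [535.2 124.5  55. ] [537.8 122.   56.4] [532.3 126.4  66.3]
[535.8 124.3  58.9] [[-1.9  2.9]] [[ 1.  -1.3]] [[-0.   0.4]]
edge [649.5 312.4  62. ] [635.5  84.9  62. ] [629.3 -48.5  62. ]
farbar [686.4 169.4 100. ] [662.4 125.5 100. ] endbar [599.  405.9 100. ] [606.6 344.7 100. ]
```

```bash
python3 -c "
from h import *
plan((590,260,240,1.0),(675,150,220,1.0))"
```

```text
[0.168, -0.505, -0.324] [0.0, -0.0001, -0.1593] 6
--
[-0.194, 0.546, 0.084] [0.0, 0.0, -0.0] 2
[-0.195, 0.545, 0.083] [0.0, 0.0, -0.0] 2
--
```

Emit:
{"api": "send_rows", "payload": {
  "offset": [
    [0.168,-0.505,-0.324],
    [0.168,-0.505,-0.324],
    [0.168,-0.505,-0.324],
    [0.168,-0.505,-0.324],
    [0.168,-0.505,-0.324],
    [0.168,-0.505,-0.324],
    [0.168,-0.505,-0.324]
  ],
  "delta_rot": [
    [0,0,-0.1593],
    [0,0,-0.1593],
    [0,0,-0.1593],
    [0,0,-0.1593],
    [0,0,-0.1593],
    [0,0,-0.1593],
    [0,0,-0.1593]
  ]
}}

```text
time: 6.42
tool_pos: [589.9, 260.6, 239.7]
tcp_rot: [3.141, 0.0, 1.0]
contact_force: [-0.5, 1.1, -0.3]
grip_width: 91.7
finger_force: 0.0
```

```bash
cat > look.py <<'E'
from h import *
import pickle,sys
def look(tag,*names):
    c=optics.get_calibration("wrist");im=optics.capture("wrist");np.save(tag+".npy",im);pickle.dump(c,open(tag+".pkl","wb"))
    out={}
    for t in names:
        d=finder.pinpoint(t,"wrist"); out[t]=[(x["uv"],x["confidence"]) for x in d]
        print(t,out[t])
    pickle.dump(out,open(tag+".uv","wb")); return im,c,out
E
python3 -c "
from look import *
print(get_obs()['tool_pos'],get_obs()['tcp_rot'])
look('a','knob_far_grip','knob_end_grip')
"
```

```text
[589.89747727 260.55808333 239.72203528] [3.14147676e+00 8.94345525e-05 1.00009086e+00]
knob_far_grip [([415.2, 248.3], 0.66), ([313.2, 325.7], 0.24)]
knob_end_grip [([225.7, 90.6], 0.57)]
```

Emit:
{"api": "send_rows", "payload": {
  "offset": [
    [-0.194,0.546,0.084],
    [-0.194,0.546,0.084],
    [-0.194,0.546,0.084]
  ],
  "delta_rot": [
    [0,0,0],
    [0,0,0],
    [0,0,0]
  ]
}}

```text
time: 6.95
tool_pos: [632.7, 205.1, 229.2]
tcp_rot: [-3.141, 0.0, 0.999]
contact_force: [-0.8, -0.1, 0.8]
grip_width: 91.9
finger_force: 0.0
```

Emit:
{"api": "send_rows", "payload": {
  "offset": [
    [-0.194,0.546,0.084],
    [-0.194,0.546,0.084],
    [-0.194,0.546,0.084],
    [-0.194,0.546,0.084]
  ],
  "delta_rot": [
    [0,0,0],
    [0,0,0],
    [0,0,0],
    [0,0,0]
  ]
}}

```text
time: 7.45
tool_pos: [674.5, 152.4, 220.1]
tcp_rot: [3.142, -0.001, 1.002]
contact_force: [0.2, -0.3, 0.3]
grip_width: 91.9
finger_force: 0.0
```

```bash
python3 -c "
from look import *
print(get_obs()['tool_pos'],get_obs()['tcp_rot'])
im,c,o=look('b','knob_far_grip','knob_end_grip')
save(im,'b',1.3)
L=lambda t:pickle.load(open(t+'.pkl','rb'))
a=pickle.load(open('a.uv','rb'))
cs={'w1':L('w1'),'a':L('a'),'b':c}
far=[('wrist',(341.5,67.5),cs['w1'])]+[('wrist',x['knob_far_grip'][0][0],cs[k]) for k,x in (('a',a),('b',o)) if x['knob_far_grip']]
end=[('wrist',(62.4,168.6),cs['w1'])]+[('wrist',x['knob_end_grip'][0][0],cs[k]) for k,x in (('a',a),('b',o)) if x['knob_end_grip']]
far.append(('top',(212.4,169.2)));end.append(('top',(130.1,197.7)))
for l in (far,end):
    P=tri(l);print(P.round(1))
    for x in l: print(x[0],x[1],proj(x[0],P,x[2] if len(x)>2 else None).round(1))
"
```

```text
[674.4748851  152.3765602  220.07622115] [ 3.14158749e+00 -6.16840137e-04  1.00220139e+00]
knob_far_grip [([273.9, 204.8], 0.76)]
knob_end_grip [([41.9, 24.7], 0.75)]
[672.6 152.2 106.1]
wrist (341.5, 67.5) [[342.9  71.4]]
wrist [415.2, 248.3] [[414.5 247.1]]
wrist [273.9, 204.8] [[277.4 206.2]]
top (212.4, 169.2) [[211.3 168.9]]
[601.7 361.8 107.1]
wrist (62.4, 168.6) [[ 65.2 171.1]]
wrist [225.7, 90.6] [[225.5  93. ]]
wrist [41.9, 24.7] [[44.6 26.1]]
top (130.1, 197.7) [[128.3 196.6]]
```

View pics/b.png

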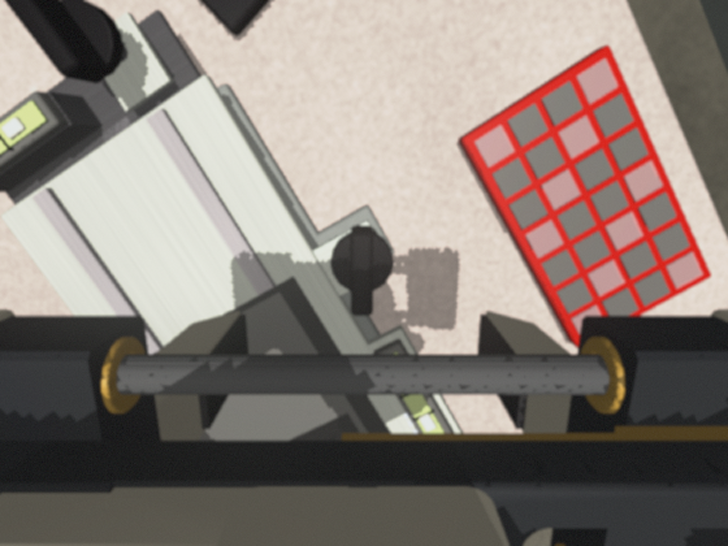

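```bash
python3 -c "
from look import *
c=pickle.load(open('b.pkl','rb'))
print(ray('wrist',(361/1.3,262/1.3),90,c),ray('wrist',(361/1.3,228/1.3),122,c),ray('wrist',(361/1.3,290/1.3),122,c))
plan((673,151,150,1.0),(673,151,96,1.0))"
```

```text
[672.83068947 152.13433278  90.        ] [688.57874702 176.54276706 122.        ] [667.44101046 143.51875684 122.        ]
[-0.015, -0.007, 0.584] [0.0001, -0.0001, 0.0004] 2
--
[0.0, -0.0, 0.45] [-0.0, 0.0, -0.0] 1
--
```

Emit:
{"api": "send_rows", "payload": {
  "offset": [
    [-0.012,0,0.584],
    [-0.012,0,0.584],
    [-0.012,0,0.584]
  ],
  "delta_rot": [
    [0,0,0],
    [0,0,0],
    [0,0,0]
  ]
}}

```text
time: 7.98
tool_pos: [674.6, 149.9, 150.2]
tcp_rot: [3.141, -0.0, 1.001]
contact_force: [0.7, -0.1, 0.7]
grip_width: 91.8
finger_force: 0.0
```

Emit:
{"api": "send_rows", "payload": {
  "offset": [
    [0,0,0.2],
    [0,0,0.35],
    [0,0,0.45],
    [0,0,0.45]
  ],
  "delta_rot": [
    [0,0,0],
    [0,0,0],
    [0,0,0],
    [0,0,0]
  ]
}}

```text
time: 8.48
tool_pos: [674.1, 149.4, 94.9]
tcp_rot: [-3.141, 0.001, 1.001]
contact_force: [0.4, -0.1, -0.4]
grip_width: 92.3
finger_force: 0.0
```

Emit:
{"api": "send_rows", "payload": {
  "offset": [
    [0,0,0],
    [0,0,0],
    [0,0,0],
    [0,0,0],
    [0,0,0],
    [0,0,0],
    [0,0,0],
    [0,0,0]
  ],
  "delta_rot": [
    [0,0,0],
    [0,0,0],
    [0,0,0],
    [0,0,0],
    [0,0,0],
    [0,0,0],
    [0,0,0],
    [0,0,0]
  ],
  "grip": 0
}}

```text
time: 9.48
tool_pos: [673.8, 149.8, 95.3]
tcp_rot: [-3.14, 0.0, 1.001]
contact_force: [-13.0, 8.5, 7.6]
grip_width: 16.6
finger_force: 8.0
```

Emit:
{"api": "send_rows", "payload": {
  "offset": [
    [0.01,-0.02,0],
    [0.01,-0.02,0],
    [0.01,-0.02,0],
    [0.01,-0.02,0]
  ],
  "delta_rot": [
    [0,0,0],
    [0,0,0],
    [0,0,0],
    [0,0,0]
  ]
}}

```text
time: 9.98
tool_pos: [672.6, 150.7, 95.4]
tcp_rot: [-3.142, 0.002, 1.001]
contact_force: [-3.0, -5.1, 2.6]
grip_width: 13.4
finger_force: 30.0
```

Emit:
{"api": "send_rows", "payload": {
  "offset": [
    [0,0,0],
    [0,0,0],
    [0,0,0],
    [0,0,0],
    [0,0,0],
    [0,0,0],
    [0,0,0],
    [0,0,0]
  ],
  "delta_rot": [
    [0,0,-0.024],
    [0,0,-0.048],
    [0,0,-0.072],
    [0,0,-0.096],
    [0,0,-0.12],
    [0,0,-0.144],
    [0,0,-0.167],
    [0,0,-0.167]
  ]
}}

```text
time: 10.98
tool_pos: [673.1, 150.7, 95.3]
tcp_rot: [-3.141, 0.001, 2.049]
contact_force: [-0.8, -6.4, 1.4]
grip_width: 13.8
finger_force: 30.0
```

Emit:
{"api": "send_rows", "payload": {
  "offset": [
    [0,0,0],
    [0,0,0],
    [0,0,0],
    [0,0,0],
    [0,0,0],
    [0,0,0],
    [0,0,0],
    [0,0,0]
  ],
  "delta_rot": [
    [0,0,-0.024],
    [0,0,-0.048],
    [0,0,-0.072],
    [0,0,-0.096],
    [0,0,-0.12],
    [0,0,-0.144],
    [0,0,-0.167],
    [0,0,-0.167]
  ]
}}

```text
time: 11.98
tool_pos: [673.3, 151.1, 95.3]
tcp_rot: [-3.141, 0.001, 3.095]
contact_force: [0.3, -4.8, -0.4]
grip_width: 13.8
finger_force: 30.0
```

```bash
python3 -c "
from look import *
o=get_obs();print(o['tool_pos'],o['tcp_rot'],o['moment'])
plan((673,151,200,3.0),(602,359,200,1.3))"
```

```text
[673.30732566 151.11203433  95.3485362 ] [-3.14057545e+00  5.34395723e-04  3.09546914e+00] [-0.81064534 -0.18128922  0.13847673]
[0.002, -0.002, -0.872] [-0.0002, 0.0001, 0.0152] 2
--
[0.415, 0.816, 0.0] [0.0, -0.0, 0.1353] 5
[0.888, 0.227, 0.0] [0.0, -0.0, 0.1353] 5
--
```

Emit:
{"api": "send_rows", "payload": {
  "offset": [
    [0,0,0],
    [0,0,0],
    [0,0,0],
    [0,0,-0.3],
    [0,0,-0.872],
    [0,0,-0.872]
  ],
  "delta_rot": [
    [0,0,0],
    [0,0,0],
    [0,0,0],
    [0,0,0],
    [0,0,0],
    [0,0,0]
  ],
  "grip": 1
}}

```text
time: 12.72
tool_pos: [675.4, 152.5, 206.3]
tcp_rot: [3.14, 0.011, 3.099]
contact_force: [-0.0, 0.1, 0.6]
grip_width: 68.9
finger_force: 0.0
```

Emit:
{"api": "send_rows", "payload": {
  "offset": [
    [0.4,0.83,0],
    [0.4,0.83,0],
    [0.4,0.83,0],
    [0.4,0.83,0],
    [0.4,0.83,0],
    [0.4,0.83,0]
  ],
  "delta_rot": [
    [0,0,0.143],
    [0,0,0.143],
    [0,0,0.143],
    [0,0,0.143],
    [0,0,0.143],
    [0,0,0.143]
  ]
}}

```text
time: 13.48
tool_pos: [628.9, 253.5, 199.3]
tcp_rot: [-3.141, -0.001, 2.202]
contact_force: [0.8, -0.9, 0.4]
grip_width: 91.4
finger_force: 0.0
```

Emit:
{"api": "send_rows", "payload": {
  "offset": [
    [0.888,0.227,0],
    [0.888,0.227,0],
    [0.888,0.227,0],
    [0.888,0.227,0],
    [0.888,0.227,0],
    [0.888,0.227,0],
    [0.888,0.227,0]
  ],
  "delta_rot": [
    [0,0,0.143],
    [0,0,0.143],
    [0,0,0.143],
    [0,0,0.143],
    [0,0,0.143],
    [0,0,0.143],
    [0,0,0.143]
  ]
}}

```text
time: 14.35
tool_pos: [588.5, 355.4, 199.8]
tcp_rot: [-3.141, 0.0, 1.306]
contact_force: [-0.0, -0.1, 0.4]
grip_width: 91.8
finger_force: 0.0
```

```bash
python3 -c "
from look import *
o=get_obs();print(o['tool_pos'],o['tcp_rot'])
im,c,o=look('d','knob_end_grip','knob_far_grip')
save(im,'d',1.4)
for z in (100,107,112): print(ray('wrist',o['knob_end_grip'][0][0],z,c))
"
```

```text
[588.45295045 355.4477206  199.80918783] [-3.14133528e+00  2.37751655e-04  1.30643363e+00]
knob_end_grip [([300.0, 199.7], 0.61)]
knob_far_grip [([425.9, 392.1], 0.48)]
[606.97300743 358.59665429 100.        ]
[606.97137898 360.35518559 107.        ]
[606.97021581 361.61127938 112.        ]
```

View pics/d.png

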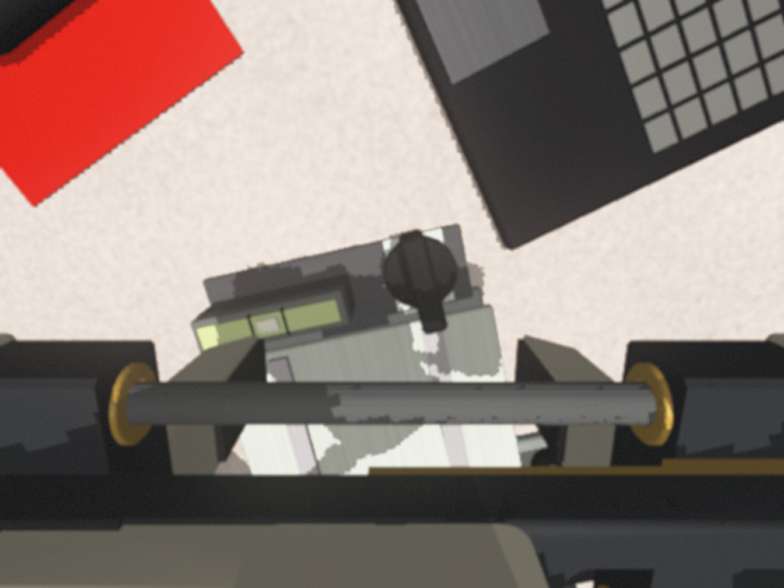

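```bash
python3 -c "
from look import *
c=pickle.load(open('d.pkl','rb'))
f=lambda u,v,z:ray('wrist',(u/1.4,v/1.4),z,c)
a,b=f(411,238,123),f(434,325,123);d=a-b;print(a,b,np.arctan2(d[1],d[0]),np.linalg.norm(d),f(420,270,91))
yw=np.arctan2(d[1],d[0])
plan((606.5,357.5,150,yw),(606.5,357.5,98,yw))"
```

```text
[607.88833536 386.79224127 123.        ] [608.07467979 338.03846021 123.        ] 1.5746184616209964 48.754137178407035 [608.40480091 361.98955359  91.        ]
[0.056, 0.14, 0.416] [-0.0, 0.0, -0.043] 2
--
[0.0, -0.0, 0.434] [-0.0, 0.0, -0.0] 1
--
```

```bash
python3 -c "
from look import *
plan((608,361,150,1.57),(608,361,98,1.57))"
```

```text
[0.088, 0.144, 0.416] [-0.0, 0.0, -0.0423] 2
--
[-0.0, 0.0, 0.434] [-0.0, 0.0, 0.0] 1
--
```

Emit:
{"api": "send_rows", "payload": {
  "offset": [
    [0.088,0.144,0.2],
    [0.088,0.144,0.416],
    [0.088,0.144,0.416],
    [0.088,0.144,0.416]
  ],
  "delta_rot": [
    [0,0,-0.02],
    [0,0,-0.0423],
    [0,0,-0.0423],
    [0,0,-0.0423]
  ]
}}

```text
time: 15.0
tool_pos: [608.3, 361.3, 151.3]
tcp_rot: [3.14, -0.001, 1.566]
contact_force: [-0.6, 0.0, -0.2]
grip_width: 92.1
finger_force: 0.0
```

Emit:
{"api": "send_rows", "payload": {
  "offset": [
    [0,0,0.2],
    [0,0,0.35],
    [0,0,0.434],
    [0,0,0.434]
  ],
  "delta_rot": [
    [0,0,0],
    [0,0,0],
    [0,0,0],
    [0,0,0]
  ]
}}

```text
time: 15.5
tool_pos: [607.7, 361.0, 97.5]
tcp_rot: [-3.141, 0.001, 1.568]
contact_force: [-0.4, -0.1, -0.2]
grip_width: 91.9
finger_force: 0.0
```

Emit:
{"api": "send_rows", "payload": {
  "offset": [
    [0,0,0],
    [0,0,0],
    [0,0,0],
    [0,0,0],
    [0,0,0],
    [0,0,0],
    [0,0,0],
    [0,0,0]
  ],
  "delta_rot": [
    [0,0,0],
    [0,0,0],
    [0,0,0],
    [0,0,0],
    [0,0,0],
    [0,0,0],
    [0,0,0],
    [0,0,0]
  ],
  "grip": 0
}}

```text
time: 16.5
tool_pos: [608.0, 361.1, 98.0]
tcp_rot: [-3.142, 0.0, 1.568]
contact_force: [-1.2, 0.7, 0.1]
grip_width: 16.3
finger_force: 0.0
```

Emit:
{"api": "send_rows", "payload": {
  "offset": [
    [0,0,0],
    [0,0,0],
    [0,0,0],
    [0,0,0],
    [0,0,0],
    [0,0,0],
    [0,0,0],
    [0,0,0]
  ],
  "delta_rot": [
    [0,0,0],
    [0,0,0],
    [0,0,0],
    [0,0,-0.024],
    [0,0,-0.048],
    [0,0,-0.072],
    [0,0,-0.096],
    [0,0,-0.12]
  ]
}}

```text
time: 17.5
tool_pos: [606.8, 360.7, 98.0]
tcp_rot: [-3.139, -0.001, 2.327]
contact_force: [-5.7, -3.3, 3.2]
grip_width: 13.7
finger_force: 30.0
```

Emit:
{"api": "send_rows", "payload": {
  "offset": [
    [0,0,0],
    [0,0,0],
    [0,0,0],
    [0,0,0],
    [0,0,0],
    [0,0,0],
    [0,0,0],
    [0,0,0]
  ],
  "delta_rot": [
    [0,0,-0.024],
    [0,0,-0.048],
    [0,0,-0.072],
    [0,0,-0.096],
    [0,0,-0.12],
    [0,0,-0.124],
    [0,0,-0.124],
    [0,0,-0.124]
  ]
}}

```text
time: 18.5
tool_pos: [606.3, 359.6, 98.0]
tcp_rot: [-3.138, -0.004, 3.101]
contact_force: [-7.2, -6.1, 4.2]
grip_width: 13.8
finger_force: 30.0
```

Emit:
{"api": "send_rows", "payload": {
  "offset": [
    [0,0,0],
    [0,0,0],
    [0,0,0],
    [0,0,-0.3],
    [0,0,-0.6],
    [0,0,-0.85],
    [0,0,-0.85]
  ],
  "delta_rot": [
    [0,0,0],
    [0,0,0],
    [0,0,0],
    [0,0,0],
    [0,0,0],
    [0,0,0],
    [0,0,0]
  ],
  "grip": 1
}}

```text
time: 19.38
tool_pos: [609.2, 361.8, 203.2]
tcp_rot: [3.139, 0.006, 3.101]
contact_force: [-0.1, -0.7, -0.5]
grip_width: 79.2
finger_force: 0.0
```

```bash
python3 -c "
from look import *
o=get_obs();print(o['tool_pos'],o['tcp_rot'])
plan((470,190,200,3.1))
plan((570,130,225,3.1))"
```

```text
[609.24351562 361.7719385  203.21401792] [3.13884046 0.0055768  3.10125352]
[0.551, -0.739, 0.008] [0.0002, 0.0004, 0.0001] 2
[0.55, -0.738, 0.011] [0.0002, 0.0005, 0.0001] 2
--
[0.124, -0.971, -0.094] [0.0002, 0.0004, 0.0001] 2
[0.123, -0.972, -0.093] [0.0002, 0.0005, 0.0001] 2
--
```

```bash
python3 -c "
from look import *
plan((420,-80,210,1.57))"
```

```text
[0.357, -0.935, -0.019] [0.0003, 0.0001, 0.0609] 3
[-0.014, -0.751, -0.012] [0.0002, 0.0001, 0.0457] 2
[-0.226, -0.716, -0.012] [0.0002, 0.0001, 0.0457] 2
[-0.419, -0.623, -0.011] [0.0002, 0.0001, 0.0457] 2
[-0.579, -0.479, -0.011] [0.0001, 0.0, 0.0457] 2
--
```

Emit:
{"api": "send_rows", "payload": {
  "offset": [
    [0.357,-0.935,-0.019],
    [0.357,-0.935,-0.019],
    [0.357,-0.935,-0.019]
  ],
  "delta_rot": [
    [0,0,0.061],
    [0,0,0.061],
    [0,0,0.061]
  ]
}}

```text
time: 19.75
tool_pos: [558.4, 247.5, 200.9]
tcp_rot: [-3.138, -0.003, 2.713]
contact_force: [0.6, 0.2, -0.7]
grip_width: 92.0
finger_force: 0.0
```

Emit:
{"api": "send_rows", "payload": {
  "offset": [
    [-0.014,-0.751,-0.012],
    [-0.014,-0.751,-0.012]
  ],
  "delta_rot": [
    [0,0,0.0457],
    [0,0,0.0457]
  ]
}}

```text
time: 20.0
tool_pos: [524.4, 166.8, 202.9]
tcp_rot: [-3.14, -0.001, 2.428]
contact_force: [0.7, 0.2, 0.5]
grip_width: 92.0
finger_force: 0.0
```

Emit:
{"api": "send_rows", "payload": {
  "offset": [
    [-0.226,-0.716,-0.012],
    [-0.226,-0.716,-0.012]
  ],
  "delta_rot": [
    [0,0,0.0457],
    [0,0,0.0457]
  ]
}}

```text
time: 20.25
tool_pos: [489.0, 83.8, 204.6]
tcp_rot: [-3.141, -0.0, 2.14]
contact_force: [-0.1, 0.4, -0.2]
grip_width: 91.6
finger_force: 0.0
```

Emit:
{"api": "send_rows", "payload": {
  "offset": [
    [-0.419,-0.623,-0.012],
    [-0.419,-0.623,-0.012]
  ],
  "delta_rot": [
    [0,0,0.0457],
    [0,0,0.0457]
  ]
}}

```text
time: 20.5
tool_pos: [453.6, 0.9, 206.2]
tcp_rot: [-3.141, 0.0, 1.853]
contact_force: [0.1, 0.3, 0.1]
grip_width: 91.9
finger_force: 0.0
```

Emit:
{"api": "send_rows", "payload": {
  "offset": [
    [-0.579,-0.479,-0.012],
    [-0.579,-0.479,-0.012],
    [-0.579,-0.479,-0.012]
  ],
  "delta_rot": [
    [0,0,0.0457],
    [0,0,0.0457],
    [0,0,0.0457]
  ]
}}

```text
time: 20.88
tool_pos: [418.7, -81.5, 207.8]
tcp_rot: [3.142, -0.0, 1.568]
contact_force: [0.4, 0.7, 0.2]
grip_width: 91.9
finger_force: 0.0
```

```bash
python3 - <<'E'
from look import *
o=get_obs();print(o['time'],o['tool_pos'],o['tcp_rot'])
im=optics.capture("top")
a=cv2.resize(im[150:290,110:320],None,fx=3.7,fy=3.7,interpolation=cv2.INTER_CUBIC)
b=cv2.resize(im[150:290,330:470],None,fx=3.7,fy=3.7,interpolation=cv2.INTER_CUBIC)
save(a,"lev1")
for t in ("deck_mid","carrier_mid","bottle_bay","carton_bay","carrier_tab"):
    d=finder.pinpoint(t,"top"); print(t,d[0] if d else None)
for t,z in (("bottle0",41),("carton0",18)):
    for d in finder.silhouettes(t,"top"):
        if d["confidence"]<.35: continue
        r=np.argwhere(d["region"])[:,::-1].astype(np.float32)
        rc=cv2.minAreaRect(r);bx=cv2.boxPoints(rc);w=np.array([ray("top",p,z) for p in bx])
        e=w[1]-w[0];e2=w[2]-w[1]
        print(t,d["confidence"],np.round(rc[0],1),w.mean(0).round(1),"e1",np.linalg.norm(e).round(),np.arctan2(e[1],e[0]).round(2),"e2",np.linalg.norm(e2).round(),np.arctan2(e2[1],e2[0]).round(2))
E
```

```text
20.875 [418.73193159 -81.53729827 207.79239622] [ 3.14153040e+00 -1.47481637e-04  1.56789635e+00]
deck_mid {'uv': [224.8, 223.7], 'confidence': 0.82}
carrier_mid {'uv': [251.1, 227.4], 'confidence': 0.8}
bottle_bay {'uv': [230.2, 224.9], 'confidence': 0.92}
carton_bay {'uv': [274.7, 224.1], 'confidence': 0.71}
carrier_tab {'uv': [311.2, 221.5], 'confidence': 0.83}
bottle0 0.9 [402.7 222.9] [ 540.4 -344.3   41. ] e1 54.0 -0.41 e2 52.0 -1.97
bottle0 0.87 [362.4 267.3] [ 424.7 -235.5   41. ] e1 49.0 -0.35 e2 41.0 -1.9
bottle0 0.85 [403.5 263. ] [ 435.6 -342.1   41. ] e1 59.0 -1.12 e2 49.0 -2.71
bottle0 0.71 [259.1 221.6] [546.3  33.   41. ] e1 174.0 -0.0 e2 302.0 -1.6
bottle0 0.41 [417.8 164.7] [ 697.3 -390.6   41. ] e1 112.0 -0.12 e2 95.0 -1.67
carton0 0.96 [353.1 120.8] [ 827.8 -224.6   18. ] e1 99.0 -1.04 e2 51.0 -2.67
carton0 0.78 [359.2 178.8] [ 664.5 -236.9   18. ] e1 99.0 -0.38 e2 44.0 -1.96
carton0 0.74 [443.6 215.2] [ 564.  -458.9   18. ] e1 94.0 -0.21 e2 51.0 -1.75
carton0 0.7 [129.8 195.3] [622.1 384.7  18. ] e1 44.0 -0.76 e2 52.0 -2.35
carton0 0.65 [355.5 222. ] [ 546.6 -223.9   18. ] e1 46.0 -1.58 e2 92.0 3.11
carton0 0.64 [276.  295.2] [353.8 -11.2  18. ] e1 66.0 -1.08 e2 38.0 -2.65
```

View pics/lev1.png

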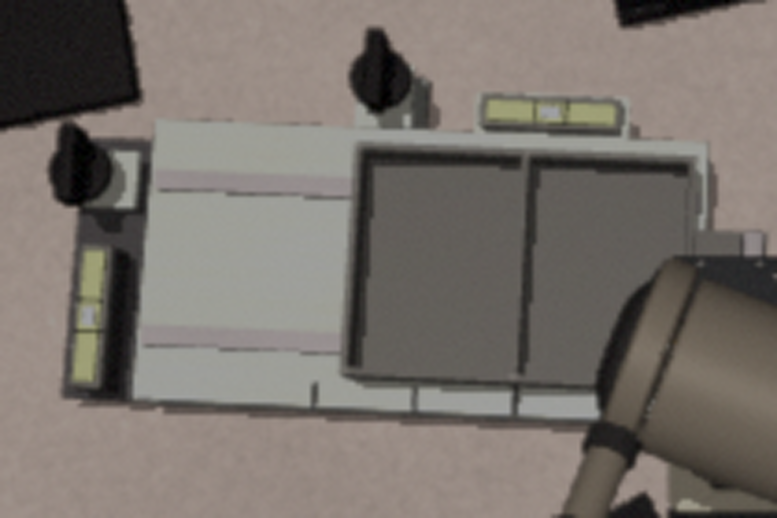

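```bash
python3 - <<'E'
from look import *
f=lambda u,v,z:ray("top",(u/3.7+110,v/3.7+150),z)
for z in (100,107,114):
    TL,BL,TM,BM,TR=[f(*p,z) for p in ((356,144),(342,379),(527,154),(520,383),(706,146+17))]
    print(z,[x.round(1)[:2] for x in (TL,BL,TM,BM,TR)],"len x",np.linalg.norm(TL-BL).round(1),"half y",np.linalg.norm((TL+BL-TM-BM)/2).round(1),"bottle bay",((TL+BL+TM+BM)/4).round(1),"yaw",np.arctan2(*(TL-BL)[1::-1][:2]).round(3))
for t,z,uv in (("bb",72,(230.2,224.9)),("cb",72,(274.7,224.1)),("cm",72,(251.1,227.4)),("deck",62,(224.8,223.7)),("tab",95,(311.2,221.5))): print(t,ray("top",uv,z).round(1))
im=optics.capture("top")
save(np.hstack([im[150:290,330:470]]),"objs",4.2)
E
```

```text
100 [array([621.9, 165.2]), array([459.9, 171.7]), array([614.3,  47.2]), array([456.8,  51.2]), array([607.4, -75.8])] len x 162.1 half y 119.4 bottle bay [538.2 108.8 100. ] yaw -0.04
107 [array([620.5, 164.2]), array([459.3, 170.6]), array([612.9,  46.8]), array([456.2,  50.7]), array([606. , -75.6])] len x 161.3 half y 118.8 bottle bay [537.2 108.1 107. ] yaw -0.04
114 [array([619.1, 163.1]), array([458.8, 169.6]), array([611.5,  46.4]), array([455.7,  50.3]), array([604.7, -75.4])] len x 160.4 half y 118.1 bottle bay [536.3 107.3 114. ] yaw -0.04
bb [532.8 105.7  72. ]
cb [534.4  -8.9  72. ]
cm [526.1  51.8  72. ]
deck [537.3 120.8  62. ]
tab [ 537.6 -101.6   95. ]
```

View pics/objs.png

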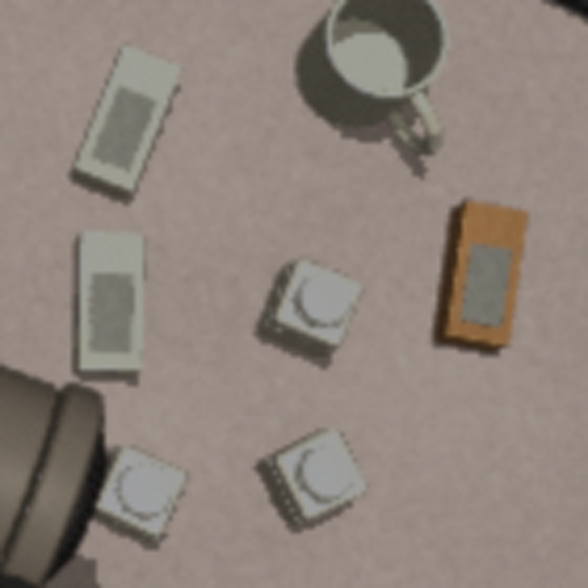

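Both bubbles now sit between their lines: the far vial's at crop (549,112), the end vial's at (88,316). The objects crop shows the bottles (140,490), (322,300), (322,478), the white cartons (125,120), (110,300) and the brown carton (487,275). Those are the six medicines. The pink and black ones lie elsewhere.

```bash
cat >> look.py <<'E'
def find(t,z,near,n=3):
    """mean wrist-camera position of t nearest to near"""
    P=[]
    for _ in range(n):
        c=optics.get_calibration("wrist");optics.capture("wrist")
        q=[ray("wrist",d["uv"],z,c) for d in finder.pinpoint(t,"wrist") if d["confidence"]>.25]
        q+=[]
        if q: P.append(min(q,key=lambda p:np.hypot(*(p[:2]-near))))
    return np.array(P)
def ang(t,z,near,im=None):
    c=optics.get_calibration("wrist");optics.capture("wrist")
    best=None
    for d in finder.silhouettes(t,"wrist"):
        r=np.argwhere(d["region"])[:,::-1].astype(np.float32); rc=cv2.minAreaRect(r)
        w=np.array([ray("wrist",p,z,c) for p in cv2.boxPoints(rc)]);m=w.mean(0)
        e=[w[1]-w[0],w[2]-w[1]];e.sort(key=lambda v:-np.linalg.norm(v))
        k=np.hypot(*(m[:2]-near))
        if best is None or k<best[0]: best=(k,m.round(1),[np.linalg.norm(v).round(1) for v in e],(np.arctan2(e[0][1],e[0][0])%np.pi).round(3))
    return best
E
python3 -c "
from look import *
plan((427,-236,190,1.2))"
```

```text
[-0.65, 0.035, 0.075] [-0.0, -0.0, 0.0295] 2
[-0.633, 0.153, 0.075] [-0.0, -0.0, 0.0295] 2
--
```

Emit:
{"api": "send_rows", "payload": {
  "offset": [
    [-0.65,0.035,0.075],
    [-0.65,0.035,0.075]
  ],
  "delta_rot": [
    [0,0,0.0295],
    [0,0,0.0295]
  ],
  "grip": 0.7
}}

```text
time: 21.58
tool_pos: [422.8, -160.5, 198.8]
tcp_rot: [3.141, 0.001, 1.382]
contact_force: [0.9, 0.5, 0.1]
grip_width: 76.4
finger_force: 0.0
```

Emit:
{"api": "send_rows", "payload": {
  "offset": [
    [-0.633,0.153,0.075],
    [-0.633,0.153,0.075],
    [-0.633,0.153,0.075],
    [-0.633,0.153,0.075]
  ],
  "delta_rot": [
    [0,0,0.0295],
    [0,0,0.0295],
    [0,0,0.0295],
    [0,0,0.0295]
  ]
}}

```text
time: 22.08
tool_pos: [426.4, -235.2, 190.2]
tcp_rot: [-3.141, -0.001, 1.201]
contact_force: [0.4, -0.6, 0.4]
grip_width: 64.2
finger_force: 0.0
```

```bash
python3 -c "
from look import *
print(get_obs()['tool_pos'],get_obs()['tcp_rot'])
im=optics.capture('wrist');save(im,'e',1.3)
print(find('bottle0',41,(426,-236),2).round(1))
print(ang('bottle0',66,(426,-236)))
"
```

```text
[ 426.42302915 -235.19819743  190.2392412 ] [-3.14117746e+00 -5.37272139e-04  1.20078720e+00]
[[ 426.7 -234.8   41. ]
 [ 427.2 -236.8   41. ]]
(np.float64(6.343972451519715), array([ 428.3, -230.1,   66. ]), [np.float64(51.7), np.float64(42.6)], np.float64(1.115))
```

View pics/e.png

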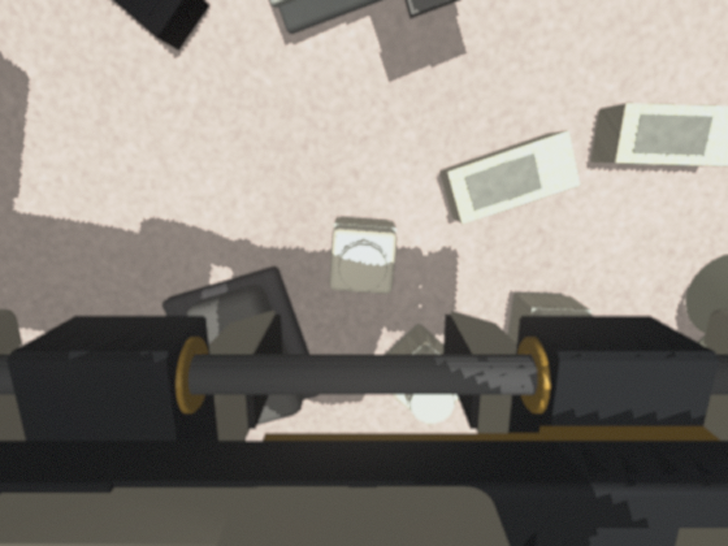

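Emit:
{"api": "send_rows", "payload": {
  "offset": [
    [0.002,0,0.4],
    [0.002,0,0.8],
    [0.002,0,0.8]
  ],
  "delta_rot": [
    [0,0,0],
    [0,0,0],
    [0,0,0]
  ]
}}

```text
time: 22.8
tool_pos: [424.7, -234.8, 91.7]
tcp_rot: [-3.135, -0.002, 1.199]
contact_force: [0.3, 0.5, -0.3]
grip_width: 64.0
finger_force: 0.0
```

Emit:
{"api": "send_rows", "payload": {
  "offset": [
    [0,0,0.3],
    [0,0,0.467],
    [0,0,0.467]
  ],
  "delta_rot": [
    [0,0,0],
    [0,0,0],
    [0,0,0]
  ]
}}

```text
time: 23.18
tool_pos: [426.9, -236.6, 38.8]
tcp_rot: [-3.141, 0.0, 1.199]
contact_force: [0.0, -0.8, -0.1]
grip_width: 64.1
finger_force: 0.0
```

Emit:
{"api": "send_rows", "payload": {
  "offset": [
    [0,0,0],
    [0,0,0],
    [0,0,0],
    [0,0,0],
    [0,0,0],
    [0,0,0]
  ],
  "delta_rot": [
    [0,0,0],
    [0,0,0],
    [0,0,0],
    [0,0,0],
    [0,0,0],
    [0,0,0]
  ],
  "grip": 0
}}

```text
time: 23.92
tool_pos: [427.1, -236.8, 39.3]
tcp_rot: [3.14, 0.001, 1.199]
contact_force: [-1.7, 1.0, 6.8]
grip_width: 44.8
finger_force: 29.4
```

Emit:
{"api": "send_rows", "payload": {
  "offset": [
    [0,0,-0.3],
    [0,0,-0.6],
    [0,0,-1],
    [0,0,-1]
  ],
  "delta_rot": [
    [0,0,0],
    [0,0,0],
    [0,0,0],
    [0,0,0]
  ]
}}

```text
time: 24.42
tool_pos: [428.3, -237.7, 161.7]
tcp_rot: [3.134, 0.002, 1.199]
contact_force: [-0.2, -0.2, -1.2]
grip_width: 44.4
finger_force: 29.4
```

```bash
python3 -c "
from look import *
o=get_obs();print(o['tool_pos'],o['tcp_rot'])
plan((427,-200,200,1.2),(491,81,200,1.53),(491,81,125,1.53))"
```

```text
[ 428.32844576 -237.70042676  161.73615513] [3.13381254e+00 2.35230360e-03 1.19869219e+00]
[0.288, -0.122, -0.321] [0.0012, 0.0004, -0.0002] 1
--
[0.792, -0.117, 0.0] [0.0, -0.0, -0.0175] 2
[0.8, -0.03, 0.0] [0.0, -0.0, -0.0175] 2
[0.798, 0.059, 0.001] [0.0, -0.0, -0.0175] 2
--
[0.0, -0.001, 0.625] [0.0, -0.0, -0.0] 2
--
```

Emit:
{"api": "send_rows", "payload": {
  "offset": [
    [0.29,-0.122,-0.34],
    [0.29,-0.122,-0.34]
  ],
  "delta_rot": [
    [0,0,0],
    [0,0,0]
  ]
}}

```text
time: 24.68
tool_pos: [426.2, -197.5, 200.3]
tcp_rot: [3.139, 0.0, 1.201]
contact_force: [-0.5, 0.5, -0.9]
grip_width: 44.3
finger_force: 29.4
```

Emit:
{"api": "send_rows", "payload": {
  "offset": [
    [0.792,-0.117,0],
    [0.792,-0.117,0]
  ],
  "delta_rot": [
    [0,0,-0.0175],
    [0,0,-0.0175]
  ]
}}

```text
time: 24.92
tool_pos: [446.5, -103.5, 197.3]
tcp_rot: [-3.139, -0.0, 1.31]
contact_force: [0.7, -0.5, -1.3]
grip_width: 44.5
finger_force: 29.4
```

Emit:
{"api": "send_rows", "payload": {
  "offset": [
    [0.8,-0.03,0],
    [0.8,-0.03,0]
  ],
  "delta_rot": [
    [0,0,-0.0175],
    [0,0,-0.0175]
  ]
}}

```text
time: 25.18
tool_pos: [468.1, -9.4, 197.2]
tcp_rot: [-3.139, -0.0, 1.421]
contact_force: [-0.3, -0.1, -1.5]
grip_width: 44.4
finger_force: 29.4
```

Emit:
{"api": "send_rows", "payload": {
  "offset": [
    [0.798,0.059,0],
    [0.798,0.059,0],
    [0.798,0.059,0],
    [0.798,0.059,0]
  ],
  "delta_rot": [
    [0,0,-0.0175],
    [0,0,-0.0175],
    [0,0,-0.0175],
    [0,0,-0.0175]
  ]
}}

```text
time: 25.68
tool_pos: [489.5, 81.5, 197.6]
tcp_rot: [-3.139, 0.001, 1.529]
contact_force: [-0.3, 0.1, -1.2]
grip_width: 44.4
finger_force: 29.4
```

```bash
python3 -c "
from look import *
o=get_obs();print(o['tool_pos'],o['tcp_rot'],o['grip_width'])
plan((491,81,200,1.53),(491,81,118,1.53))
im=optics.capture('top')
save(im[150:290,110:320],'f',3.7)
"
```

```text
[489.48198155  81.49409305 197.62076008] [-3.13942279e+00  7.47115652e-04  1.52854280e+00] 44.373072308429286
[-0.004, 0.013, -0.02] [-0.0003, 0.0001, -0.0002] 1
--
[0.0, -0.0, 0.683] [-0.0, 0.0, -0.0] 2
--
```

View pics/f.png

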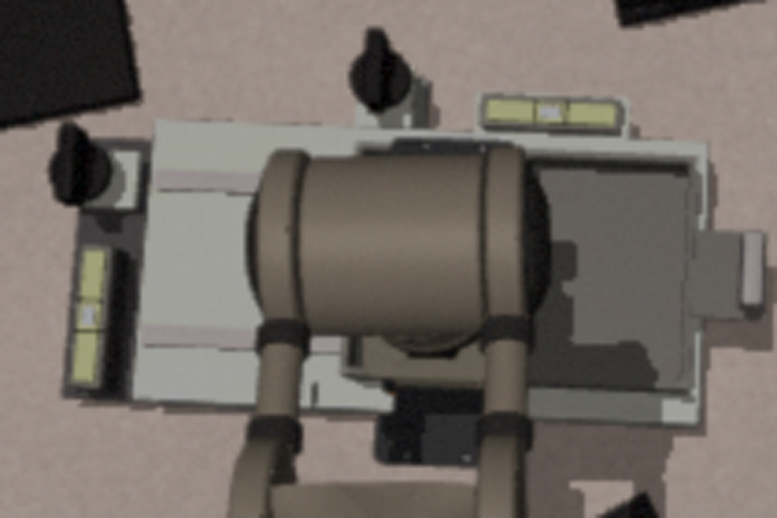

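Emit:
{"api": "send_rows", "payload": {
  "offset": [
    [0,0.013,0.3],
    [0,0.013,0.65],
    [0,0.013,0.65],
    [0,0.013,0.65]
  ],
  "delta_rot": [
    [0,0,0],
    [0,0,0],
    [0,0,0],
    [0,0,0]
  ]
}}

```text
time: 26.22
tool_pos: [492.4, 81.4, 122.1]
tcp_rot: [3.14, 0.0, 1.527]
contact_force: [0.1, 0.9, -0.4]
grip_width: 44.5
finger_force: 29.4
```

Emit:
{"api": "send_rows", "payload": {
  "offset": [
    [0,0,0.03],
    [0,0,0.03]
  ],
  "delta_rot": [
    [0,0,0],
    [0,0,0]
  ]
}}

```text
time: 26.48
tool_pos: [492.0, 82.1, 118.1]
tcp_rot: [3.14, 0.0, 1.528]
contact_force: [0.2, -1.0, -1.3]
grip_width: 44.5
finger_force: 29.4
```

Emit:
{"api": "send_rows", "payload": {
  "offset": [
    [0,0,0.017],
    [0,0,0.033],
    [0,0,0.033]
  ],
  "delta_rot": [
    [0,0,0],
    [0,0,0],
    [0,0,0]
  ]
}}

```text
time: 26.85
tool_pos: [491.4, 82.2, 113.1]
tcp_rot: [-3.141, 0.0, 1.529]
contact_force: [0.2, -0.4, -1.4]
grip_width: 44.3
finger_force: 29.4
```

Emit:
{"api": "send_rows", "payload": {
  "offset": [
    [0,0,0.02],
    [0,0,0.02]
  ],
  "delta_rot": [
    [0,0,0],
    [0,0,0]
  ]
}}

```text
time: 27.1
tool_pos: [491.7, 82.2, 112.1]
tcp_rot: [3.141, 0.0, 1.529]
contact_force: [-3.5, -1.2, 9.7]
grip_width: 44.3
finger_force: 29.4
```

Emit:
{"api": "send_rows", "payload": {
  "offset": [
    [0,0,0],
    [0,0,0],
    [0,0,0],
    [0,0,-0.3],
    [0,0,-0.7],
    [0,0,-0.7],
    [0,0,-0.7]
  ],
  "delta_rot": [
    [0,0,0],
    [0,0,0],
    [0,0,0],
    [0,0,0],
    [0,0,0],
    [0,0,0],
    [0,0,0]
  ],
  "grip": 0.7
}}

```text
time: 27.98
tool_pos: [491.1, 82.1, 194.3]
tcp_rot: [-3.141, 0.0, 1.529]
contact_force: [0.0, -0.6, -0.3]
grip_width: 64.3
finger_force: 0.0
```

```bash
python3 -c "
from look import *
o=get_obs();print(o['tool_pos'],o['tcp_rot'],o['grip_width'])
plan((437,-344,190,2.04))
"
```

```text
[491.11375886  82.1297939  194.26570231] [-3.14072184e+00  1.46701565e-04  1.52852550e+00] 64.3385113705841
[-0.892, -0.075, 0.009] [-0.0, -0.0, -0.0204] 2
[-0.875, -0.189, 0.009] [-0.0, -0.0, -0.0203] 2
[-0.844, -0.298, 0.009] [-0.0001, -0.0, -0.0204] 2
[-0.798, -0.403, 0.009] [-0.0, -0.0, -0.0203] 2
--
```

Emit:
{"api": "send_rows", "payload": {
  "offset": [
    [-0.892,-0.075,0.009],
    [-0.892,-0.075,0.009]
  ],
  "delta_rot": [
    [0,0,-0.0204],
    [0,0,-0.0204]
  ]
}}

```text
time: 28.22
tool_pos: [476.8, -25.5, 192.1]
tcp_rot: [-3.138, -0.001, 1.659]
contact_force: [0.5, -0.4, 0.7]
grip_width: 64.2
finger_force: 0.0
```

Emit:
{"api": "send_rows", "payload": {
  "offset": [
    [-0.875,-0.189,0.009],
    [-0.875,-0.189,0.009]
  ],
  "delta_rot": [
    [0,0,-0.0203],
    [0,0,-0.0203]
  ]
}}

```text
time: 28.48
tool_pos: [463.2, -132.8, 191.1]
tcp_rot: [-3.139, -0.002, 1.785]
contact_force: [1.2, -0.1, 0.1]
grip_width: 64.1
finger_force: 0.0
```

Emit:
{"api": "send_rows", "payload": {
  "offset": [
    [-0.844,-0.298,0.009],
    [-0.844,-0.298,0.009]
  ],
  "delta_rot": [
    [0,0,-0.0204],
    [0,0,-0.0204]
  ]
}}

```text
time: 28.72
tool_pos: [449.7, -239.4, 189.9]
tcp_rot: [-3.14, -0.002, 1.913]
contact_force: [0.9, -0.0, 0.3]
grip_width: 64.4
finger_force: 0.0
```

Emit:
{"api": "send_rows", "payload": {
  "offset": [
    [-0.798,-0.403,0.009],
    [-0.798,-0.403,0.009],
    [-0.798,-0.403,0.009],
    [-0.798,-0.403,0.009]
  ],
  "delta_rot": [
    [0,0,-0.0203],
    [0,0,-0.0203],
    [0,0,-0.0203],
    [0,0,-0.0203]
  ]
}}

```text
time: 29.22
tool_pos: [436.9, -342.9, 189.1]
tcp_rot: [-3.141, -0.003, 2.04]
contact_force: [0.4, 0.9, 0.2]
grip_width: 64.3
finger_force: 0.0
```

```bash
cat > chk.py <<'E'
from look import *
def chk(t,z,zt,near):
    o=get_obs();print(o['tool_pos'].round(1),o['tcp_rot'].round(3),o['grip_width'])
    print(find(t,z,near,3).round(1).tolist()); print(ang(t,zt,near))
E
python3 -c "
from chk import *
chk('bottle0',41,66,(437,-344))
im=optics.capture('top')
for d in finder.pinpoint('bottle0','top'): print(d['confidence'],ray('top',d['uv'],41).round(1))
for d in finder.pinpoint('carton0','top'): print(d['confidence'],ray('top',d['uv'],18).round(1))
w=np.load('e.npy') if 0 else optics.capture('wrist')
a=cv2.resize(im[130:300,230:450],(400,309));b=cv2.resize(w,(400,300))
save(np.vstack([a,b])[:600],'g',.98)
"
```

```text
[ 436.9 -342.9  189.1] [-3.141e+00 -3.000e-03  2.040e+00] 64.32223043479777
[[435.2, -343.4, 41.0], [436.3, -341.7, 41.0], [433.9, -341.8, 41.0]]
(np.float64(5.33450791505702), array([ 434. , -339.6,   66. ]), [np.float64(51.4), np.float64(43.0)], np.float64(2.059))
0.82 [492.1  89.5  41. ]
0.61 [ 444.3 -341.9   41. ]
0.53 [ 546.9 -346.    41. ]
0.88 [ 829.7 -218.5   18. ]
0.75 [ 561.3 -461.3   18. ]
0.72 [ 555.5 -226.8   18. ]
0.65 [353.5  -2.7  18. ]
0.61 [ 663.4 -240.1   18. ]
0.55 [758.6 -79.3  18. ]
```

View pics/g.png

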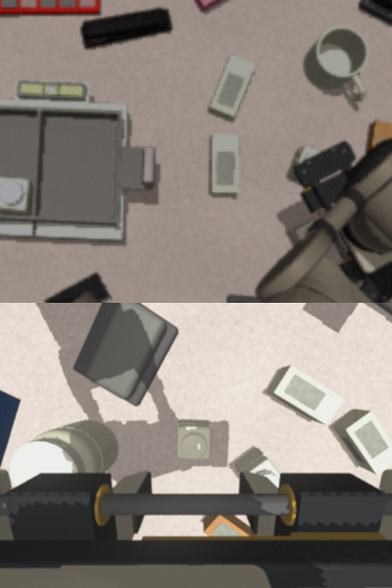

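```bash
sed -i 's/^def plan(\*wps):/def plan(*wps,start=None):/; s/^    o=get_obs(); p=np.array(o\["tool_pos"\]); M=R.from_euler("xyz",o\["tcp_rot"\])$/&\n    if start: p=np.array(start[:3],float); M=R.from_euler("xyz",[np.pi,0,start[3]])/' h.py; python3 -c "
from look import *
plan((436,-342.5,205,2.04),(581,77.5,205,1.53),(581,77.5,125,1.53),start=(435.3,-342.5,39,2.04))
"
```

```text
[-0.001, 0.003, -0.692] [0.0, 0.0, 0.0] 2
[-0.002, 0.002, -0.691] [0.0, 0.0, 0.0] 2
--
[0.859, 0.887, -0.0] [-0.0, -0.0, 0.0271] 3
[0.996, 0.729, -0.0] [-0.0, -0.0, 0.027] 3
[0.553, 0.275, -0.0] [-0.0, -0.0, 0.0135] 2
[0.573, 0.227, -0.0] [-0.0, -0.0, 0.0136] 2
--
[0.0, -0.0, 0.666] [-0.0, -0.0, -0.0] 2
--
```

Emit:
{"api": "send_rows", "payload": {
  "offset": [
    [0.009,-0.01,0.4],
    [0.009,-0.01,0.8],
    [0.009,-0.01,0.8],
    [0.009,-0.01,0.8]
  ],
  "delta_rot": [
    [0,0,0],
    [0,0,0],
    [0,0,0],
    [0,0,0]
  ]
}}

```text
time: 30.32
tool_pos: [436.7, -344.4, 96.2]
tcp_rot: [3.141, 0.002, 2.04]
contact_force: [-0.0, -0.4, 1.2]
grip_width: 64.2
finger_force: 0.0
```

Emit:
{"api": "send_rows", "payload": {
  "offset": [
    [0,0,0.25],
    [0,0,0.45],
    [0,0,0.45]
  ],
  "delta_rot": [
    [0,0,0],
    [0,0,0],
    [0,0,0]
  ]
}}

```text
time: 30.7
tool_pos: [436.2, -343.8, 41.4]
tcp_rot: [3.142, 0.0, 2.04]
contact_force: [-0.6, 0.2, 0.3]
grip_width: 64.2
finger_force: 0.0
```

Emit:
{"api": "send_rows", "payload": {
  "offset": [
    [0,0,0],
    [0,0,0],
    [0,0,0],
    [0,0,0],
    [0,0,0],
    [0,0,0]
  ],
  "delta_rot": [
    [0,0,0],
    [0,0,0],
    [0,0,0],
    [0,0,0],
    [0,0,0],
    [0,0,0]
  ],
  "grip": 0
}}

```text
time: 31.45
tool_pos: [436.5, -344.2, 42.0]
tcp_rot: [3.141, 0.002, 2.04]
contact_force: [0.1, 0.9, 6.7]
grip_width: 43.6
finger_force: 29.9
```

Emit:
{"api": "send_rows", "payload": {
  "offset": [
    [0,0,-0.3],
    [0,0,-0.6],
    [0,0,-0.8],
    [0,0,-0.8]
  ],
  "delta_rot": [
    [0,0,0],
    [0,0,0],
    [0,0,0],
    [0,0,0]
  ]
}}

```text
time: 31.95
tool_pos: [436.7, -344.3, 138.4]
tcp_rot: [3.14, 0.004, 2.04]
contact_force: [-0.5, 0.2, -1.3]
grip_width: 43.9
finger_force: 29.9
```

Emit:
{"api": "send_rows", "payload": {
  "offset": [
    [0,0,-0.58],
    [0,0,-0.58],
    [0,0,-0.58]
  ],
  "delta_rot": [
    [0,0,0],
    [0,0,0],
    [0,0,0]
  ]
}}

```text
time: 32.33
tool_pos: [435.6, -343.3, 205.2]
tcp_rot: [-3.141, -0.001, 2.04]
contact_force: [-0.3, -0.0, -1.1]
grip_width: 43.7
finger_force: 29.9
```

Emit:
{"api": "send_rows", "payload": {
  "offset": [
    [0.859,0.887,0],
    [0.859,0.887,0],
    [0.859,0.887,0]
  ],
  "delta_rot": [
    [0,0,0.0271],
    [0,0,0.0271],
    [0,0,0.0271]
  ]
}}

```text
time: 32.7
tool_pos: [483.7, -199.9, 203.7]
tcp_rot: [-3.139, -0.004, 1.872]
contact_force: [-0.2, -1.7, -1.4]
grip_width: 44.4
finger_force: 29.9
```

Emit:
{"api": "send_rows", "payload": {
  "offset": [
    [0.996,0.729,0],
    [0.996,0.729,0],
    [0.996,0.729,0]
  ],
  "delta_rot": [
    [0,0,0.027],
    [0,0,0.027],
    [0,0,0.027]
  ]
}}

```text
time: 33.08
tool_pos: [532.0, -60.2, 203.5]
tcp_rot: [-3.138, -0.002, 1.703]
contact_force: [-0.1, -0.6, -1.0]
grip_width: 43.9
finger_force: 29.9
```

Emit:
{"api": "send_rows", "payload": {
  "offset": [
    [0.553,0.275,0],
    [0.553,0.275,0]
  ],
  "delta_rot": [
    [0,0,0.0135],
    [0,0,0.0135]
  ]
}}

```text
time: 33.33
tool_pos: [556.3, 9.9, 203.5]
tcp_rot: [-3.137, -0.001, 1.618]
contact_force: [-0.9, 0.0, -1.1]
grip_width: 44.1
finger_force: 29.9
```

Emit:
{"api": "send_rows", "payload": {
  "offset": [
    [0.573,0.227,0],
    [0.573,0.227,0],
    [0.573,0.227,0],
    [0.573,0.227,0],
    [0.573,0.227,0]
  ],
  "delta_rot": [
    [0,0,0.0136],
    [0,0,0.0136],
    [0,0,0.0136],
    [0,0,0.0136],
    [0,0,0.0136]
  ]
}}

```text
time: 33.95
tool_pos: [580.7, 75.0, 206.1]
tcp_rot: [-3.141, 0.0, 1.528]
contact_force: [-0.4, -0.3, -0.2]
grip_width: 44.0
finger_force: 29.9
```

```bash
python3 -c "
from look import *
o=get_obs();print(o['tool_pos'],o['tcp_rot'],o['grip_width'])
plan((581,77,120,1.53))
"
```

```text
[580.72163025  75.03579188 206.11030886] [-3.14126477e+00  4.16722343e-04  1.52826873e+00] 44.023346576162204
[0.017, 0.002, 0.718] [-0.0001, 0.0001, -0.0003] 2
--
```

Emit:
{"api": "send_rows", "payload": {
  "offset": [
    [0.017,0,0.3],
    [0.017,0,0.6],
    [0.017,0,0.7],
    [0.017,0,0.7]
  ],
  "delta_rot": [
    [0,0,0],
    [0,0,0],
    [0,0,0],
    [0,0,0]
  ]
}}

```text
time: 34.45
tool_pos: [581.0, 78.0, 122.1]
tcp_rot: [-3.141, 0.0, 1.529]
contact_force: [0.3, 0.6, -0.6]
grip_width: 43.7
finger_force: 29.9
```

Emit:
{"api": "send_rows", "payload": {
  "offset": [
    [0,0,0.02],
    [0,0,0.03],
    [0,0,0.04],
    [0,0,0.04]
  ],
  "delta_rot": [
    [0,0,0],
    [0,0,0],
    [0,0,0],
    [0,0,0]
  ]
}}

```text
time: 34.95
tool_pos: [581.1, 78.5, 117.6]
tcp_rot: [3.141, 0.0, 1.53]
contact_force: [1.1, -0.5, -0.4]
grip_width: 44.0
finger_force: 29.9
```

Emit:
{"api": "send_rows", "payload": {
  "offset": [
    [0,0,0.02],
    [0,0,0.02]
  ],
  "delta_rot": [
    [0,0,0],
    [0,0,0]
  ]
}}

```text
time: 35.2
tool_pos: [581.1, 78.5, 114.9]
tcp_rot: [3.142, 0.0, 1.53]
contact_force: [0.6, 0.1, -1.2]
grip_width: 43.8
finger_force: 29.9
```

Emit:
{"api": "send_rows", "payload": {
  "offset": [
    [0,0,0.01],
    [0,0,0.01]
  ],
  "delta_rot": [
    [0,0,0],
    [0,0,0]
  ]
}}

```text
time: 35.45
tool_pos: [581.1, 78.6, 114.8]
tcp_rot: [3.141, -0.0, 1.53]
contact_force: [-1.9, 0.3, 6.9]
grip_width: 43.6
finger_force: 29.9
```

Emit:
{"api": "send_rows", "payload": {
  "offset": [
    [0,0,0],
    [0,0,0],
    [0,0,0],
    [0,0,-0.3],
    [0,0,-0.7],
    [0,0,-0.7],
    [0,0,-0.7]
  ],
  "delta_rot": [
    [0,0,0],
    [0,0,0],
    [0,0,0],
    [0,0,0],
    [0,0,0],
    [0,0,0],
    [0,0,0]
  ],
  "grip": 0.66
}}

```text
time: 36.33
tool_pos: [580.7, 78.5, 197.2]
tcp_rot: [-3.141, 0.0, 1.53]
contact_force: [-0.7, 1.4, 0.0]
grip_width: 60.4
finger_force: 0.0
```

```bash
python3 -c "
from look import *
o=get_obs();print(o['tool_pos'],o['tcp_rot'],o['grip_width'])
plan((543,-345,190,1.16))
"
```

```text
[580.70067259  78.48335688 197.19864775] [-3.14080014e+00  1.41875284e-04  1.52971875e+00] 60.418061986613914
[-0.885, -0.042, 0.015] [-0.0, 0.0, 0.0147] 2
[-0.885, 0.039, 0.015] [-0.0, 0.0, 0.0147] 2
[-0.877, 0.121, 0.015] [-0.0001, 0.0, 0.0147] 2
[-0.863, 0.202, 0.016] [-0.0, 0.0001, 0.0147] 2
--
```

Emit:
{"api": "send_rows", "payload": {
  "offset": [
    [-0.885,-0.042,0.015],
    [-0.885,-0.042,0.015]
  ],
  "delta_rot": [
    [0,0,0.0147],
    [0,0,0.0147]
  ]
}}

```text
time: 36.58
tool_pos: [570.6, -28.7, 194.1]
tcp_rot: [-3.138, 0.0, 1.437]
contact_force: [1.1, -0.5, 0.1]
grip_width: 60.8
finger_force: 0.0
```

Emit:
{"api": "send_rows", "payload": {
  "offset": [
    [-0.885,0.039,0.015],
    [-0.885,0.039,0.015]
  ],
  "delta_rot": [
    [0,0,0.0147],
    [0,0,0.0147]
  ]
}}

```text
time: 36.83
tool_pos: [561.0, -135.3, 192.3]
tcp_rot: [-3.138, -0.0, 1.343]
contact_force: [1.4, 0.8, -0.4]
grip_width: 60.6
finger_force: 0.0
```

Emit:
{"api": "send_rows", "payload": {
  "offset": [
    [-0.877,0.121,0.015],
    [-0.877,0.121,0.015]
  ],
  "delta_rot": [
    [0,0,0.0147],
    [0,0,0.0147]
  ]
}}

```text
time: 37.08
tool_pos: [551.5, -241.2, 190.4]
tcp_rot: [-3.139, -0.0, 1.25]
contact_force: [0.3, 0.3, 0.6]
grip_width: 60.7
finger_force: 0.0
```

Emit:
{"api": "send_rows", "payload": {
  "offset": [
    [-0.863,0.202,0.016],
    [-0.863,0.202,0.016],
    [-0.863,0.202,0.016],
    [-0.863,0.202,0.016]
  ],
  "delta_rot": [
    [0,0,0.0147],
    [0,0,0.0147],
    [0,0,0.0147],
    [0,0,0.0147]
  ],
  "grip": 0.7
}}

```text
time: 37.58
tool_pos: [542.9, -344.1, 189.0]
tcp_rot: [-3.139, -0.001, 1.16]
contact_force: [0.7, 0.2, 0.1]
grip_width: 64.1
finger_force: 0.0
```

```bash
python3 -c "
from chk import *
chk('bottle0',41,66,(543,-345))
im=optics.capture('top')
for t,z in (('bottle0',41),('carton0',18)):
  for d in finder.pinpoint(t,'top'): print(t,d['confidence'],ray('top',d['uv'],z).round(1))
"
```

```text
[ 542.9 -344.1  189. ] [-3.139e+00 -1.000e-03  1.160e+00] 64.07491164354495
[[539.9, -346.1, 41.0], [539.9, -347.7, 41.0], [541.0, -348.1, 41.0]]
(np.float64(3.6569328726889307), array([ 543.6, -341.4,   66. ]), [np.float64(51.7), np.float64(44.0)], np.float64(1.141))
bottle0 0.96 [502.1  91.9  41. ]
bottle0 0.5 [759.5 -80.5  41. ]
carton0 0.8 [ 665.1 -236.4   18. ]
carton0 0.77 [ 835.7 -218.9   18. ]
carton0 0.58 [ 553.1 -222.7   18. ]
```

Emit:
{"api": "send_rows", "payload": {
  "offset": [
    [-0.02,-0.006,0.4],
    [-0.02,-0.006,0.8],
    [-0.02,-0.006,0.8],
    [-0.02,-0.006,0.8]
  ],
  "delta_rot": [
    [0,0,0],
    [0,0,0],
    [0,0,0],
    [0,0,0]
  ]
}}

```text
time: 38.62
tool_pos: [542.7, -347.7, 96.4]
tcp_rot: [3.139, 0.001, 1.16]
contact_force: [0.4, -0.8, 0.8]
grip_width: 64.2
finger_force: 0.0
```

Emit:
{"api": "send_rows", "payload": {
  "offset": [
    [0,0,0.25],
    [0,0,0.45],
    [0,0,0.45]
  ],
  "delta_rot": [
    [0,0,0],
    [0,0,0],
    [0,0,0]
  ]
}}

```text
time: 39.0
tool_pos: [542.0, -347.1, 41.3]
tcp_rot: [3.141, 0.0, 1.16]
contact_force: [0.0, -0.4, 0.1]
grip_width: 64.4
finger_force: 0.0
```

Emit:
{"api": "send_rows", "payload": {
  "offset": [
    [0,0,0],
    [0,0,0],
    [0,0,0],
    [0,0,0],
    [0,0,0],
    [0,0,0]
  ],
  "delta_rot": [
    [0,0,0],
    [0,0,0],
    [0,0,0],
    [0,0,0],
    [0,0,0],
    [0,0,0]
  ],
  "grip": 0
}}

```text
time: 39.75
tool_pos: [542.4, -347.5, 42.1]
tcp_rot: [3.139, 0.001, 1.16]
contact_force: [-0.3, -0.1, 5.8]
grip_width: 43.8
finger_force: 30.0
```

Emit:
{"api": "send_rows", "payload": {
  "offset": [
    [0,0,-0.3],
    [0,0,-0.6],
    [0,0,-0.8],
    [0,0,-0.8]
  ],
  "delta_rot": [
    [0,0,0],
    [0,0,0],
    [0,0,0],
    [0,0,0]
  ]
}}

```text
time: 40.25
tool_pos: [542.7, -347.7, 138.6]
tcp_rot: [3.137, 0.001, 1.16]
contact_force: [-0.3, 0.5, -2.3]
grip_width: 43.7
finger_force: 30.0
```

Emit:
{"api": "send_rows", "payload": {
  "offset": [
    [0,0,-0.58],
    [0,0,-0.58],
    [0,0,-0.58]
  ],
  "delta_rot": [
    [0,0,0],
    [0,0,0],
    [0,0,0]
  ]
}}

```text
time: 40.62
tool_pos: [541.5, -346.7, 205.1]
tcp_rot: [-3.141, -0.0, 1.16]
contact_force: [-0.7, -0.0, -2.1]
grip_width: 43.6
finger_force: 30.0
```

```bash
python3 -c "
from look import *
o=get_obs();print(o['tool_pos'],o['tcp_rot'],o['grip_width'])
plan((538,133,215,1.53))
"
```

```text
[ 541.51517777 -346.72334834  205.05504003] [-3.14061491e+00 -1.91186634e-04  1.16031739e+00] 43.62424979144104
[0.913, -0.406, -0.02] [-0.0, -0.0, -0.0147] 2
[0.947, -0.319, -0.02] [-0.0, -0.0, -0.0147] 2
[0.973, -0.231, -0.02] [-0.0001, -0.0, -0.0147] 3
[0.989, -0.14, -0.021] [-0.0, -0.0001, -0.0147] 2
--
```

Emit:
{"api": "send_rows", "payload": {
  "offset": [
    [0.913,-0.406,-0.02],
    [0.913,-0.406,-0.02]
  ],
  "delta_rot": [
    [0,0,-0.0147],
    [0,0,-0.0147]
  ]
}}

```text
time: 40.88
tool_pos: [539.4, -225.3, 205.3]
tcp_rot: [-3.136, -0.001, 1.252]
contact_force: [0.8, 0.4, 0.2]
grip_width: 43.7
finger_force: 30.0
```

Emit:
{"api": "send_rows", "payload": {
  "offset": [
    [0.947,-0.319,-0.02],
    [0.947,-0.319,-0.02]
  ],
  "delta_rot": [
    [0,0,-0.0147],
    [0,0,-0.0147]
  ]
}}

```text
time: 41.12
tool_pos: [538.5, -104.8, 208.3]
tcp_rot: [-3.137, -0.001, 1.346]
contact_force: [0.8, 0.3, -1.2]
grip_width: 43.8
finger_force: 30.0
```

Emit:
{"api": "send_rows", "payload": {
  "offset": [
    [0.973,-0.231,-0.02],
    [0.973,-0.231,-0.02],
    [0.973,-0.231,-0.02]
  ],
  "delta_rot": [
    [0,0,-0.0147],
    [0,0,-0.0147],
    [0,0,-0.0147]
  ]
}}

```text
time: 41.5
tool_pos: [537.6, 16.7, 211.0]
tcp_rot: [-3.137, -0.001, 1.443]
contact_force: [-0.1, -1.1, -1.7]
grip_width: 43.6
finger_force: 30.0
```

Emit:
{"api": "send_rows", "payload": {
  "offset": [
    [0.989,-0.14,-0.02],
    [0.989,-0.14,-0.02],
    [0.989,-0.14,-0.02],
    [0.989,-0.14,-0.02],
    [0.989,-0.14,-0.02]
  ],
  "delta_rot": [
    [0,0,-0.0147],
    [0,0,-0.0147],
    [0,0,-0.0147],
    [0,0,-0.0147],
    [0,0,-0.0147]
  ]
}}

```text
time: 42.12
tool_pos: [538.3, 131.0, 214.9]
tcp_rot: [-3.14, 0.001, 1.528]
contact_force: [0.2, -0.2, -1.4]
grip_width: 43.5
finger_force: 30.0
```

```bash
python3 -c "
from look import *
o=get_obs();print(o['tool_pos'],o['tcp_rot'],o['grip_width'])
plan((538,133.5,122,1.53))
"
```

```text
[538.28305013 131.00941108 214.90631163] [-3.14034099e+00  6.37247058e-04  1.52762160e+00] 43.48287900362476
[0.021, -0.002, 0.774] [-0.0002, 0.0001, -0.0004] 2
--
```

Emit:
{"api": "send_rows", "payload": {
  "offset": [
    [0.015,0,0.2],
    [0.015,0,0.5],
    [0.015,0,0.774],
    [0.015,0,0.774],
    [0.015,0,0.774]
  ],
  "delta_rot": [
    [0,0,0],
    [0,0,0],
    [0,0,0],
    [0,0,0],
    [0,0,0]
  ]
}}

```text
time: 42.75
tool_pos: [539.3, 133.8, 124.0]
tcp_rot: [3.14, -0.0, 1.529]
contact_force: [0.4, 0.7, -1.5]
grip_width: 43.8
finger_force: 30.0
```

Emit:
{"api": "send_rows", "payload": {
  "offset": [
    [0,0,0.02],
    [0,0,0.04],
    [0,0,0.053],
    [0,0,0.053]
  ],
  "delta_rot": [
    [0,0,0],
    [0,0,0],
    [0,0,0],
    [0,0,0]
  ]
}}

```text
time: 43.25
tool_pos: [538.3, 134.5, 116.4]
tcp_rot: [-3.142, 0.0, 1.53]
contact_force: [0.6, 0.8, -0.6]
grip_width: 43.9
finger_force: 30.0
```

Emit:
{"api": "send_rows", "payload": {
  "offset": [
    [0,0,0.008],
    [0,0,0.008]
  ],
  "delta_rot": [
    [0,0,0],
    [0,0,0]
  ]
}}

```text
time: 43.5
tool_pos: [538.3, 134.5, 115.4]
tcp_rot: [-3.142, 0.0, 1.53]
contact_force: [-0.4, 0.1, -1.1]
grip_width: 43.8
finger_force: 30.0
```

Emit:
{"api": "send_rows", "payload": {
  "offset": [
    [0,0,0.01],
    [0,0,0.01]
  ],
  "delta_rot": [
    [0,0,0],
    [0,0,0]
  ]
}}

```text
time: 43.75
tool_pos: [538.5, 134.6, 114.9]
tcp_rot: [3.141, -0.0, 1.53]
contact_force: [-3.3, -0.0, 5.4]
grip_width: 43.9
finger_force: 30.0
```

Emit:
{"api": "send_rows", "payload": {
  "offset": [
    [0,0,0],
    [0,0,0],
    [0,0,0],
    [0,0,-0.3],
    [0,0,-0.7],
    [0,0,-0.7],
    [0,0,-0.7]
  ],
  "delta_rot": [
    [0,0,0],
    [0,0,0],
    [0,0,0],
    [0,0,0],
    [0,0,0],
    [0,0,0],
    [0,0,0]
  ],
  "grip": 0.66
}}

```text
time: 44.62
tool_pos: [538.0, 134.5, 197.8]
tcp_rot: [-3.141, 0.0, 1.53]
contact_force: [-1.2, 0.2, 0.2]
grip_width: 60.4
finger_force: 0.0
```

```bash
python3 -c "
from look import *
o=get_obs();print(o['tool_pos'],o['tcp_rot'],o['grip_width'])
plan((550,-225,190,0))
"
```

```text
[538.01895106 134.48211545 197.79195318] [-3.14104651e+00  1.59416182e-04  1.52981360e+00] 60.412119040374506
[-0.996, 0.074, 0.022] [-0.0, 0.0, 0.0812] 3
[-0.833, 0.551, 0.022] [-0.0, 0.0, 0.0811] 3
[-0.459, 0.888, 0.021] [-0.0, 0.0001, 0.0812] 3
--
```

Emit:
{"api": "send_rows", "payload": {
  "offset": [
    [-0.996,0.074,0.022],
    [-0.996,0.074,0.022],
    [-0.996,0.074,0.022]
  ],
  "delta_rot": [
    [0,0,0.0812],
    [0,0,0.0812],
    [0,0,0.0812]
  ]
}}

```text
time: 45.0
tool_pos: [541.6, 11.1, 193.8]
tcp_rot: [-3.139, 0.002, 1.01]
contact_force: [-0.0, 0.7, -0.1]
grip_width: 60.8
finger_force: 0.0
```

Emit:
{"api": "send_rows", "payload": {
  "offset": [
    [-0.833,0.551,0.022],
    [-0.833,0.551,0.022],
    [-0.833,0.551,0.022]
  ],
  "delta_rot": [
    [0,0,0.0811],
    [0,0,0.0811],
    [0,0,0.0811]
  ]
}}

```text
time: 45.38
tool_pos: [545.4, -108.8, 190.9]
tcp_rot: [-3.14, 0.003, 0.5]
contact_force: [0.2, 0.9, 0.2]
grip_width: 60.5
finger_force: 0.0
```

Emit:
{"api": "send_rows", "payload": {
  "offset": [
    [-0.459,0.888,0.021],
    [-0.459,0.888,0.021],
    [-0.459,0.888,0.021],
    [-0.459,0.888,0.021],
    [-0.459,0.888,0.021]
  ],
  "delta_rot": [
    [0,0,0.0812],
    [0,0,0.0812],
    [0,0,0.0812],
    [0,0,0.0812],
    [0,0,0.0812]
  ]
}}

```text
time: 46.0
tool_pos: [549.9, -224.1, 189.6]
tcp_rot: [-3.141, 0.001, 0.003]
contact_force: [-0.5, 0.2, 0.0]
grip_width: 60.7
finger_force: 0.0
```

```bash
python3 -c "
from chk import *
chk('carton0',18,30,(551,-225))
im=optics.capture('top')
for t,z in (('bottle0',114),('carton0',18),('bottle_bay',73),('carton_bay',73)):
  for d in finder.pinpoint(t,'top'): print(t,d['confidence'],ray('top',d['uv'],z).round(1))
w=optics.capture('wrist')
a=cv2.resize(im[130:300,230:450],(400,309));b=cv2.resize(w,(400,300))
a=im[140:290,180:450]
save(cv2.resize(a,None,fx=2.9,fy=2.9,interpolation=cv2.INTER_CUBIC),'h')
"
```

```text
[ 549.9 -224.1  189.6] [-3.141e+00  1.000e-03  3.000e-03] 60.7251551295105
[[545.4, -224.3, 18.0], [546.7, -223.9, 18.0], [546.3, -222.9, 18.0]]
(np.float64(4.3438289927975005), array([ 547. , -223.3,   30. ]), [np.float64(92.4), np.float64(40.4)], np.float64(3.087))
bottle0 0.95 [498.4  86.7 114. ]
bottle0 0.93 [541.2 133.4 114. ]
bottle0 0.61 [582.8  79.2 114. ]
carton0 0.88 [ 565.  -462.3   18. ]
carton0 0.74 [ 292.5 -280.5   18. ]
carton0 0.67 [ 830.3 -220.7   18. ]
carton0 0.59 [348.3   4.7  18. ]
carton0 0.5 [ 547.7 -219.4   18. ]
bottle_bay 0.72 [535.  106.9  73. ]
carton_bay 0.85 [538.6 -14.1  73. ]
```

View pics/h.png

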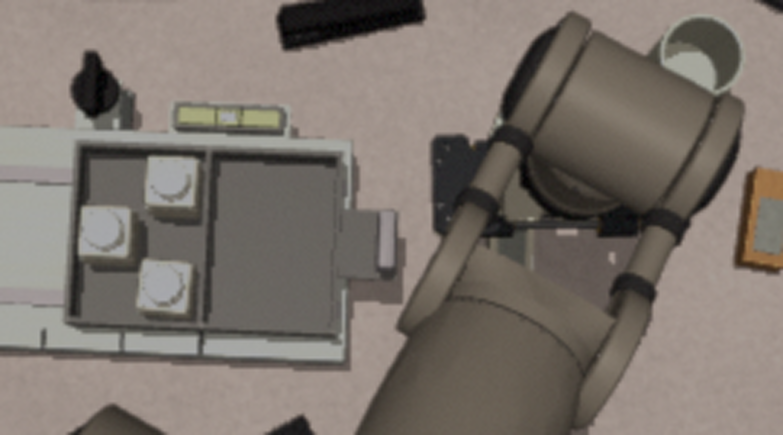

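Emit:
{"api": "send_rows", "payload": {
  "offset": [
    [-0.03,-0.003,0.4],
    [-0.03,-0.003,0.8],
    [-0.03,-0.003,0.8],
    [-0.03,-0.003,0.8]
  ],
  "delta_rot": [
    [0,0,0.006],
    [0,0,0.006],
    [0,0,0.006],
    [0,0,0.006]
  ]
}}

```text
time: 47.2
tool_pos: [547.7, -225.2, 96.2]
tcp_rot: [3.14, -0.002, -0.038]
contact_force: [0.6, -0.2, 0.2]
grip_width: 60.5
finger_force: 0.0
```

Emit:
{"api": "send_rows", "payload": {
  "offset": [
    [0,0,0.3],
    [0,0,0.55],
    [0,0,0.68],
    [0,0,0.68]
  ],
  "delta_rot": [
    [0,0,0],
    [0,0,0],
    [0,0,0],
    [0,0,0]
  ]
}}

```text
time: 47.7
tool_pos: [547.1, -224.9, 13.5]
tcp_rot: [3.141, -0.001, -0.038]
contact_force: [0.4, 0.5, 0.7]
grip_width: 60.5
finger_force: 0.0
```

Emit:
{"api": "send_rows", "payload": {
  "offset": [
    [0,0,0],
    [0,0,0],
    [0,0,0],
    [0,0,0],
    [0,0,0],
    [0,0,0]
  ],
  "delta_rot": [
    [0,0,0],
    [0,0,0],
    [0,0,0],
    [0,0,0],
    [0,0,0],
    [0,0,0]
  ],
  "grip": 0
}}

```text
time: 48.45
tool_pos: [547.2, -224.9, 13.9]
tcp_rot: [3.141, -0.002, -0.038]
contact_force: [-1.4, 0.7, 6.1]
grip_width: 40.1
finger_force: 30.0
```

Emit:
{"api": "send_rows", "payload": {
  "offset": [
    [0,0,-0.3],
    [0,0,-0.6],
    [0,0,-1],
    [0,0,-1]
  ],
  "delta_rot": [
    [0,0,0],
    [0,0,0],
    [0,0,0],
    [0,0,0]
  ]
}}

```text
time: 48.95
tool_pos: [548.7, -225.7, 137.0]
tcp_rot: [3.138, -0.007, -0.038]
contact_force: [0.4, -0.4, -0.4]
grip_width: 39.6
finger_force: 30.0
```

Emit:
{"api": "send_rows", "payload": {
  "offset": [
    [0,0,-0.4],
    [0,0,-0.4],
    [0,0,-0.4]
  ],
  "delta_rot": [
    [0,0,0],
    [0,0,0],
    [0,0,0]
  ]
}}

```text
time: 49.32
tool_pos: [545.9, -224.2, 179.5]
tcp_rot: [-3.141, 0.002, -0.038]
contact_force: [0.1, 0.8, -1.3]
grip_width: 39.4
finger_force: 30.0
```

```bash
python3 -c "
from look import *
o=get_obs();print(o['tool_pos'],o['tcp_rot'],o['grip_width'])
for u,v in ((212,155),(345,158),(206,328),(340,333),(278,243)): print(ray('top',(180+u/2.9,140+v/2.9),108).round(1))
plan((532,-9,170,1.53))
"
```

```text
[ 545.94922235 -224.23599414  179.50101733] [-3.14068738e+00  1.99590541e-03 -3.79274216e-02] 39.44502852149195
[608.  45. 108.]
[604.8 -70.9 108. ]
[457.2  49.4 108. ]
[452.5 -65.2 108. ]
[530.4 -12.4 108. ]
[-0.092, -0.894, 0.041] [-0.0002, 0.0001, -0.1248] 5
[0.566, -0.698, 0.039] [-0.0001, 0.0001, -0.1247] 5
--
```

Emit:
{"api": "send_rows", "payload": {
  "offset": [
    [-0.092,-0.894,0.02],
    [-0.092,-0.894,0.02],
    [-0.092,-0.894,0.02],
    [-0.092,-0.894,0.02],
    [-0.092,-0.894,0.02]
  ],
  "delta_rot": [
    [0,0,-0.1248],
    [0,0,-0.1248],
    [0,0,-0.1248],
    [0,0,-0.1248],
    [0,0,-0.1248]
  ]
}}

```text
time: 49.95
tool_pos: [538.8, -116.5, 176.7]
tcp_rot: [-3.139, 0.002, 0.747]
contact_force: [-0.1, -0.1, -0.0]
grip_width: 40.0
finger_force: 30.0
```

Emit:
{"api": "send_rows", "payload": {
  "offset": [
    [0.566,-0.698,0.02],
    [0.566,-0.698,0.02],
    [0.566,-0.698,0.02],
    [0.566,-0.698,0.02],
    [0.566,-0.698,0.02],
    [0.566,-0.698,0.02],
    [0.566,-0.698,0.02]
  ],
  "delta_rot": [
    [0,0,-0.1247],
    [0,0,-0.1247],
    [0,0,-0.1247],
    [0,0,-0.1247],
    [0,0,-0.1247],
    [0,0,-0.1247],
    [0,0,-0.1247]
  ]
}}

```text
time: 50.82
tool_pos: [532.6, -9.6, 175.8]
tcp_rot: [-3.141, 0.0, 1.527]
contact_force: [1.0, 0.4, -1.8]
grip_width: 39.8
finger_force: 30.0
```

```bash
python3 -c "
from look import *
o=get_obs();print(o['tool_pos'],o['tcp_rot'],o['grip_width'])
plan((531.5,-9.5,125,1.53),(531.5,-9.5,90,1.53))
"
```

```text
[532.60065114  -9.56170771 175.82070763] [-3.14119575e+00  9.53267290e-06  1.52659777e+00] 39.789925291911175
[0.0, -0.009, 0.424] [-0.0001, 0.0, -0.0005] 1
--
[0.0, -0.0, 0.291] [0.0, 0.0, -0.0] 1
--
```

Emit:
{"api": "send_rows", "payload": {
  "offset": [
    [0,-0.009,0.2],
    [0,-0.009,0.424],
    [0,-0.009,0.424]
  ],
  "delta_rot": [
    [0,0,0],
    [0,0,0],
    [0,0,0]
  ]
}}

```text
time: 51.2
tool_pos: [530.3, -9.2, 123.6]
tcp_rot: [-3.137, -0.0, 1.528]
contact_force: [-0.3, -0.1, -0.7]
grip_width: 40.3
finger_force: 30.0
```

Emit:
{"api": "send_rows", "payload": {
  "offset": [
    [0,0,0.1],
    [0,0,0.2],
    [0,0,0.27],
    [0,0,0.3],
    [0,0,0.3]
  ],
  "delta_rot": [
    [0,0,0],
    [0,0,0],
    [0,0,0],
    [0,0,0],
    [0,0,0]
  ]
}}

```text
time: 51.82
tool_pos: [531.6, -9.3, 89.0]
tcp_rot: [-3.141, 0.0, 1.53]
contact_force: [-1.2, -0.4, 0.4]
grip_width: 39.6
finger_force: 30.0
```

Emit:
{"api": "send_rows", "payload": {
  "offset": [
    [0,0,0.01],
    [0,0,0.01]
  ],
  "delta_rot": [
    [0,0,0],
    [0,0,0]
  ]
}}

```text
time: 52.08
tool_pos: [531.7, -9.3, 88.2]
tcp_rot: [3.141, 0.0, 1.53]
contact_force: [0.2, 1.0, -0.2]
grip_width: 39.8
finger_force: 30.0
```

Emit:
{"api": "send_rows", "payload": {
  "offset": [
    [0,0,0.01],
    [0,0,0.01]
  ],
  "delta_rot": [
    [0,0,0],
    [0,0,0]
  ]
}}

```text
time: 52.32
tool_pos: [531.7, -9.3, 86.9]
tcp_rot: [3.141, 0.0, 1.53]
contact_force: [0.0, 0.8, -1.2]
grip_width: 39.4
finger_force: 30.0
```

Emit:
{"api": "send_rows", "payload": {
  "offset": [
    [0,0,0],
    [0,0,0],
    [0,0,0],
    [0,0,-0.3],
    [0,0,-0.85],
    [0,0,-0.85],
    [0,0,-0.85]
  ],
  "delta_rot": [
    [0,0,0],
    [0,0,0],
    [0,0,0],
    [0,0,0],
    [0,0,0],
    [0,0,0],
    [0,0,0]
  ],
  "grip": 0.64
}}

```text
time: 53.2
tool_pos: [531.4, -9.3, 188.6]
tcp_rot: [3.141, 0.0, 1.53]
contact_force: [-0.4, -0.8, -0.4]
grip_width: 59.0
finger_force: 0.0
```

```bash
python3 -c "
from look import *
o=get_obs();print(o['tool_pos'],o['tcp_rot'],o['grip_width'])
plan((664,-237,190,-0.38))
"
```

```text
[531.3636837   -9.25107735 188.64428079] [3.14144172e+00 9.92581778e-05 1.52978738e+00] 59.0268458801628
[-0.925, 0.591, -0.005] [0.0, -0.0, 0.152] 6
[-0.026, 0.549, -0.003] [0.0, -0.0, 0.076] 3
[0.229, 0.499, -0.003] [0.0, -0.0, 0.076] 3
--
```

Emit:
{"api": "send_rows", "payload": {
  "offset": [
    [-0.925,0.591,0],
    [-0.925,0.591,0],
    [-0.925,0.591,0],
    [-0.925,0.591,0],
    [-0.925,0.591,0],
    [-0.925,0.591,0]
  ],
  "delta_rot": [
    [0,0,0.152],
    [0,0,0.152],
    [0,0,0.152],
    [0,0,0.152],
    [0,0,0.152],
    [0,0,0.152]
  ]
}}

```text
time: 53.95
tool_pos: [597.1, -122.9, 186.6]
tcp_rot: [-3.139, 0.002, 0.575]
contact_force: [-0.0, -0.8, -1.1]
grip_width: 58.5
finger_force: 0.0
```

Emit:
{"api": "send_rows", "payload": {
  "offset": [
    [-0.026,0.549,0],
    [-0.026,0.549,0],
    [-0.026,0.549,0]
  ],
  "delta_rot": [
    [0,0,0.076],
    [0,0,0.076],
    [0,0,0.076]
  ]
}}

```text
time: 54.32
tool_pos: [630.7, -180.8, 186.9]
tcp_rot: [-3.14, 0.002, 0.096]
contact_force: [-0.4, 0.1, -0.2]
grip_width: 58.5
finger_force: 0.0
```

Emit:
{"api": "send_rows", "payload": {
  "offset": [
    [0.229,0.499,0],
    [0.229,0.499,0],
    [0.229,0.499,0],
    [0.229,0.499,0],
    [0.229,0.499,0]
  ],
  "delta_rot": [
    [0,0,0.076],
    [0,0,0.076],
    [0,0,0.076],
    [0,0,0.076],
    [0,0,0.076]
  ]
}}

```text
time: 54.95
tool_pos: [664.1, -236.7, 188.2]
tcp_rot: [-3.142, 0.001, -0.377]
contact_force: [0.3, 0.3, -0.3]
grip_width: 58.7
finger_force: 0.0
```

```bash
python3 -c "
from chk import *
chk('carton0',18,30,(664,-237))
optics.capture('top')
for t in ('carton0',):
  for d in finder.silhouettes(t,'top'):
    rc=cv2.minAreaRect(np.argwhere(d['region'])[:,::-1].astype(np.float32)); w=np.array([ray('top',p,30) for p in cv2.boxPoints(rc)]); e=sorted([w[1]-w[0],w[2]-w[1]],key=lambda v:-np.linalg.norm(v))
    print(d['confidence'],w.mean(0).round(1),[np.linalg.norm(v).round(1) for v in e],(np.arctan2(e[0][1],e[0][0])%np.pi).round(3))
"
```

```text
[ 664.1 -236.7  188.2] [-3.142e+00  1.000e-03 -3.770e-01] 58.74624560686762
[[663.1, -236.9, 18.0], [664.4, -237.6, 18.0], [828.7, -225.4, 18.0]]
(np.float64(0.8116083946310112), array([ 664.7, -237.4,   30. ]), [np.float64(92.0), np.float64(39.1)], np.float64(2.73))
0.87 [ 561.5 -455.5   30. ] [np.float64(94.2), np.float64(49.1)] 2.954
0.75 [540.3  -6.3  30. ] [np.float64(95.8), np.float64(48.1)] 1.566
0.5 [ 822. -213.   30.] [np.float64(75.7), np.float64(39.7)] 2.107
0.44 [ 689.9 -247.4   30. ] [np.float64(39.5), np.float64(21.1)] 1.085
0.33 [758.1 -77.9  30. ] [np.float64(136.3), np.float64(43.7)] 1.761
0.28 [690.4 162.8  30. ] [np.float64(55.0), np.float64(43.7)] 0.617
```

Emit:
{"api": "send_rows", "payload": {
  "offset": [
    [0,0,0.4],
    [0,0,0.8],
    [0,0,0.8],
    [0,0,0.8]
  ],
  "delta_rot": [
    [0,0,0.004],
    [0,0,0.004],
    [0,0,0.004],
    [0,0,0.004]
  ]
}}

```text
time: 55.95
tool_pos: [665.4, -237.6, 95.0]
tcp_rot: [3.141, -0.003, -0.405]
contact_force: [-0.2, 0.3, 0.1]
grip_width: 58.8
finger_force: 0.0
```

Emit:
{"api": "send_rows", "payload": {
  "offset": [
    [0,0,0.3],
    [0,0,0.55],
    [0,0,0.55],
    [0,0,0.55]
  ],
  "delta_rot": [
    [0,0,0],
    [0,0,0],
    [0,0,0],
    [0,0,0]
  ]
}}

```text
time: 56.45
tool_pos: [665.9, -237.9, 29.9]
tcp_rot: [3.141, -0.005, -0.405]
contact_force: [-0.0, 0.2, 0.4]
grip_width: 58.8
finger_force: 0.0
```

Emit:
{"api": "send_rows", "payload": {
  "offset": [
    [0,0,0],
    [0,0,0],
    [0,0,0],
    [0,0,0],
    [0,0,0],
    [0,0,0]
  ],
  "delta_rot": [
    [0,0,0],
    [0,0,0],
    [0,0,0],
    [0,0,0],
    [0,0,0],
    [0,0,0]
  ],
  "grip": 0
}}

```text
time: 57.2
tool_pos: [664.7, -237.3, 27.9]
tcp_rot: [3.141, -0.002, -0.405]
contact_force: [-1.3, -0.1, 6.0]
grip_width: 39.3
finger_force: 30.0
```

Emit:
{"api": "send_rows", "payload": {
  "offset": [
    [0,0,-0.2],
    [0,0,-0.5],
    [0,0,-0.8],
    [0,0,-1],
    [0,0,-1]
  ],
  "delta_rot": [
    [0,0,0],
    [0,0,0],
    [0,0,0],
    [0,0,0],
    [0,0,0]
  ]
}}

```text
time: 57.82
tool_pos: [665.2, -237.4, 148.7]
tcp_rot: [3.141, -0.004, -0.405]
contact_force: [0.4, 0.3, -0.6]
grip_width: 39.6
finger_force: 30.0
```

Emit:
{"api": "send_rows", "payload": {
  "offset": [
    [0,0,-0.36],
    [0,0,-0.36],
    [0,0,-0.36]
  ],
  "delta_rot": [
    [0,0,0],
    [0,0,0],
    [0,0,0]
  ]
}}

```text
time: 58.2
tool_pos: [663.6, -236.7, 187.9]
tcp_rot: [-3.141, 0.003, -0.405]
contact_force: [-0.9, 0.0, -1.7]
grip_width: 39.3
finger_force: 30.0
```

```bash
python3 -c "
from look import *
o=get_obs();print(o['tool_pos'],o['tcp_rot'],o['grip_width'])
plan((579,-11.5,195,1.53))
"
```

```text
[ 663.61642488 -236.7111497   187.9025246 ] [-3.14149555e+00  2.83706013e-03 -4.05465566e-01] 39.30501908652225
[-0.694, -0.723, -0.028] [-0.0002, 0.0001, -0.154] 6
[0.202, -0.982, -0.028] [-0.0003, 0.0001, -0.154] 6
--
```

Emit:
{"api": "send_rows", "payload": {
  "offset": [
    [-0.694,-0.723,-0.03],
    [-0.694,-0.723,-0.03],
    [-0.694,-0.723,-0.03],
    [-0.694,-0.723,-0.03],
    [-0.694,-0.723,-0.03],
    [-0.694,-0.723,-0.03]
  ],
  "delta_rot": [
    [0,0,-0.154],
    [0,0,-0.154],
    [0,0,-0.154],
    [0,0,-0.154],
    [0,0,-0.154],
    [0,0,-0.154]
  ]
}}

```text
time: 58.95
tool_pos: [621.1, -124.2, 191.5]
tcp_rot: [-3.139, 0.002, 0.562]
contact_force: [0.3, 0.3, -1.5]
grip_width: 39.3
finger_force: 30.0
```

Emit:
{"api": "send_rows", "payload": {
  "offset": [
    [0.202,-0.982,-0.03],
    [0.202,-0.982,-0.03],
    [0.202,-0.982,-0.03],
    [0.202,-0.982,-0.03],
    [0.202,-0.982,-0.03],
    [0.202,-0.982,-0.03],
    [0.202,-0.982,-0.03],
    [0.202,-0.982,-0.03]
  ],
  "delta_rot": [
    [0,0,-0.154],
    [0,0,-0.154],
    [0,0,-0.154],
    [0,0,-0.154],
    [0,0,-0.154],
    [0,0,-0.154],
    [0,0,-0.154],
    [0,0,-0.154]
  ]
}}

```text
time: 59.95
tool_pos: [579.6, -11.9, 196.9]
tcp_rot: [-3.141, 0.0, 1.527]
contact_force: [0.6, -0.4, -2.0]
grip_width: 39.2
finger_force: 30.0
```

```bash
python3 -c "
from look import *
o=get_obs();print(o['tool_pos'],o['tcp_rot'],o['grip_width'])
plan((579,-11.5,125,1.53))
"
```

```text
[579.58132119 -11.89769516 196.94502471] [-3.14125162e+00  4.05394310e-07  1.52689236e+00] 39.18346364328315
[0.003, -0.005, 0.6] [-0.0001, -0.0, -0.0005] 2
--
```

Emit:
{"api": "send_rows", "payload": {
  "offset": [
    [0.003,-0.004,0.3],
    [0.003,-0.004,0.6],
    [0.003,-0.004,0.6],
    [0.003,-0.004,0.6]
  ],
  "delta_rot": [
    [0,0,0],
    [0,0,0],
    [0,0,0],
    [0,0,0]
  ]
}}

```text
time: 60.45
tool_pos: [580.1, -11.6, 126.5]
tcp_rot: [3.14, 0.0, 1.529]
contact_force: [1.2, 0.0, -1.1]
grip_width: 39.3
finger_force: 30.0
```

Emit:
{"api": "send_rows", "payload": {
  "offset": [
    [0,0,0.05],
    [0,0,0.08],
    [0,0,0.1],
    [0,0,0.105],
    [0,0,0.105]
  ],
  "delta_rot": [
    [0,0,0],
    [0,0,0],
    [0,0,0],
    [0,0,0],
    [0,0,0]
  ]
}}

```text
time: 61.08
tool_pos: [579.2, -11.5, 112.6]
tcp_rot: [3.142, 0.0, 1.53]
contact_force: [-0.4, -0.2, -0.6]
grip_width: 39.8
finger_force: 30.0
```

Emit:
{"api": "send_rows", "payload": {
  "offset": [
    [0,0,0],
    [0,0,0],
    [0,0,0],
    [0,0,0],
    [0,0,-0.35],
    [0,0,-0.7],
    [0,0,-0.7],
    [0,0,-0.7]
  ],
  "delta_rot": [
    [0,0,0],
    [0,0,0],
    [0,0,0],
    [0,0,0],
    [0,0,0],
    [0,0,0],
    [0,0,0],
    [0,0,0]
  ],
  "grip": 0.62
}}

```text
time: 62.08
tool_pos: [578.8, -11.4, 196.0]
tcp_rot: [-3.141, -0.0, 1.53]
contact_force: [0.6, 0.0, -0.4]
grip_width: 57.1
finger_force: 0.0
```

```bash
python3 -c "
from look import *
o=get_obs();print(o['tool_pos'],o['tcp_rot'],o['grip_width'])
plan((562,-457,190,-0.19))
"
```

```text
[578.7675458  -11.39375715 196.02005814] [-3.14075820e+00 -2.30099261e-05  1.52975639e+00] 57.058482123620294
[-0.929, 0.003, 0.013] [-0.0, 0.0, 0.0684] 3
[-0.843, 0.39, 0.012] [-0.0, 0.0, 0.0684] 3
[-0.604, 0.706, 0.013] [-0.0, 0.0001, 0.0685] 3
[-0.254, 0.894, 0.012] [-0.0001, 0.0, 0.0684] 3
--
```

Emit:
{"api": "send_rows", "payload": {
  "offset": [
    [-0.929,0.003,0.013],
    [-0.929,0.003,0.013],
    [-0.929,0.003,0.013]
  ],
  "delta_rot": [
    [0,0,0.0684],
    [0,0,0.0684],
    [0,0,0.0684]
  ]
}}

```text
time: 62.45
tool_pos: [573.9, -126.1, 192.9]
tcp_rot: [-3.139, 0.001, 1.092]
contact_force: [-1.6, 0.6, -0.4]
grip_width: 56.8
finger_force: 0.0
```

Emit:
{"api": "send_rows", "payload": {
  "offset": [
    [-0.843,0.39,0.012],
    [-0.843,0.39,0.012],
    [-0.843,0.39,0.012]
  ],
  "delta_rot": [
    [0,0,0.0684],
    [0,0,0.0684],
    [0,0,0.0684]
  ]
}}

```text
time: 62.82
tool_pos: [569.5, -237.6, 191.2]
tcp_rot: [-3.139, 0.002, 0.663]
contact_force: [0.4, 0.8, -0.4]
grip_width: 56.7
finger_force: 0.0
```

Emit:
{"api": "send_rows", "payload": {
  "offset": [
    [-0.604,0.706,0.013],
    [-0.604,0.706,0.013],
    [-0.604,0.706,0.013]
  ],
  "delta_rot": [
    [0,0,0.0685],
    [0,0,0.0685],
    [0,0,0.0685]
  ]
}}

```text
time: 63.2
tool_pos: [564.9, -349.1, 189.2]
tcp_rot: [-3.14, 0.003, 0.232]
contact_force: [0.2, -0.2, 0.0]
grip_width: 56.9
finger_force: 0.0
```

Emit:
{"api": "send_rows", "payload": {
  "offset": [
    [-0.254,0.894,0.012],
    [-0.254,0.894,0.012],
    [-0.254,0.894,0.012],
    [-0.254,0.894,0.012],
    [-0.254,0.894,0.012]
  ],
  "delta_rot": [
    [0,0,0.0684],
    [0,0,0.0684],
    [0,0,0.0684],
    [0,0,0.0684],
    [0,0,0.0684]
  ]
}}

```text
time: 63.82
tool_pos: [562.5, -456.3, 189.7]
tcp_rot: [-3.141, 0.001, -0.188]
contact_force: [0.5, -0.6, 1.1]
grip_width: 56.7
finger_force: 0.0
```

```bash
python3 -c "
from chk import *
chk('carton2',18,30,(562,-457))
im=optics.capture('top')
for t in ('carton0',):
  for d in finder.silhouettes(t,'top'):
    rc=cv2.minAreaRect(np.argwhere(d['region'])[:,::-1].astype(np.float32)); w=np.array([ray('top',p,109) for p in cv2.boxPoints(rc)]); e=sorted([w[1]-w[0],w[2]-w[1]],key=lambda v:-np.linalg.norm(v))
    print(d['confidence'],np.round(rc[0]),w.mean(0).round(1),[np.linalg.norm(v).round(1) for v in e],(np.arctan2(e[0][1],e[0][0])%np.pi).round(3))
np.save('t_late.npy',im)
"
```

```text
[ 562.5 -456.3  189.7] [-3.141e+00  1.000e-03 -1.880e-01] 56.74534583907232
[[564.6, -458.3, 18.0], [563.7, -458.3, 18.0], [565.8, -458.7, 18.0]]
(np.float64(3.109027329896698), array([ 563.6, -459.7,   30. ]), [np.float64(91.1), np.float64(39.8)], np.float64(2.984))
0.83 [274. 224.] [529.8  -8.7 109. ] [np.float64(88.1), np.float64(43.3)] 1.532
0.74 [353. 121.] [ 796.6 -212.2  109. ] [np.float64(89.9), np.float64(43.9)] 2.085
0.61 [259. 222.] [535.1  29.2 109. ] [np.float64(289.7), np.float64(168.3)] 1.512
0.56 [274. 206.] [576.7  -9.1 109. ] [np.float64(88.3), np.float64(48.5)] 1.566
0.54 [271. 295.] [3.538e+02 3.000e-01 1.090e+02] [np.float64(82.5), np.float64(34.6)] 2.208
0.24 [237. 239.] [492.   84.5 109. ] [np.float64(49.2), np.float64(48.9)] 1.476
```

Emit:
{"api": "send_rows", "payload": {
  "offset": [
    [0.017,0.011,0.4],
    [0.017,0.011,0.8],
    [0.017,0.011,0.8],
    [0.017,0.011,0.8]
  ],
  "delta_rot": [
    [0,0,-0.0045],
    [0,0,-0.0045],
    [0,0,-0.0045],
    [0,0,-0.0045]
  ]
}}

```text
time: 64.82
tool_pos: [565.1, -459.7, 96.9]
tcp_rot: [3.14, -0.003, -0.162]
contact_force: [0.1, -0.7, 0.2]
grip_width: 56.6
finger_force: 0.0
```

Emit:
{"api": "send_rows", "payload": {
  "offset": [
    [0,0,0.3],
    [0,0,0.55],
    [0,0,0.55],
    [0,0,0.55]
  ],
  "delta_rot": [
    [0,0,0],
    [0,0,0],
    [0,0,0],
    [0,0,0]
  ]
}}

```text
time: 65.32
tool_pos: [565.5, -460.1, 31.8]
tcp_rot: [3.139, -0.004, -0.162]
contact_force: [0.6, 0.0, 0.7]
grip_width: 57.0
finger_force: 0.0
```

Emit:
{"api": "send_rows", "payload": {
  "offset": [
    [0,0,0],
    [0,0,0],
    [0,0,0],
    [0,0,0],
    [0,0,0],
    [0,0,0]
  ],
  "delta_rot": [
    [0,0,0],
    [0,0,0],
    [0,0,0],
    [0,0,0],
    [0,0,0],
    [0,0,0]
  ],
  "grip": 0
}}

```text
time: 66.08
tool_pos: [564.8, -459.4, 30.1]
tcp_rot: [3.14, -0.002, -0.162]
contact_force: [-1.1, 0.3, 5.4]
grip_width: 39.0
finger_force: 29.9
```

Emit:
{"api": "send_rows", "payload": {
  "offset": [
    [0,0,-0.2],
    [0,0,-0.5],
    [0,0,-0.8],
    [0,0,-1],
    [0,0,-1]
  ],
  "delta_rot": [
    [0,0,0],
    [0,0,0],
    [0,0,0],
    [0,0,0],
    [0,0,0]
  ]
}}

```text
time: 66.7
tool_pos: [565.0, -459.4, 150.7]
tcp_rot: [3.139, -0.003, -0.162]
contact_force: [-1.8, -0.6, -1.7]
grip_width: 39.4
finger_force: 29.9
```

Emit:
{"api": "send_rows", "payload": {
  "offset": [
    [0,0,-0.45],
    [0,0,-0.45],
    [0,0,-0.45]
  ],
  "delta_rot": [
    [0,0,0],
    [0,0,0],
    [0,0,0]
  ]
}}

```text
time: 67.08
tool_pos: [563.7, -458.3, 200.5]
tcp_rot: [-3.14, 0.002, -0.162]
contact_force: [-0.4, -0.4, -2.3]
grip_width: 39.5
finger_force: 29.9
```

```bash
python3 -c "
from look import *
o=get_obs();print(o['tool_pos'],o['tcp_rot'],o['grip_width'])
plan((482,-7.5,200,1.53))
"
```

```text
[ 563.73948961 -458.2898482   200.48732325] [-3.13990443e+00  2.44277951e-03 -1.61670849e-01] 39.52997199339888
[-0.319, -0.899, 0.003] [-0.0001, 0.0, -0.0673] 3
[0.078, -0.951, 0.003] [-0.0001, 0.0, -0.0673] 3
[0.462, -0.836, 0.002] [-0.0002, 0.0, -0.0673] 3
[0.764, -0.573, 0.001] [-0.0001, 0.0, -0.0673] 3
--
```

Emit:
{"api": "send_rows", "payload": {
  "offset": [
    [-0.319,-0.899,0],
    [-0.319,-0.899,0],
    [-0.319,-0.899,0]
  ],
  "delta_rot": [
    [0,0,-0.0673],
    [0,0,-0.0673],
    [0,0,-0.0673]
  ]
}}

```text
time: 67.45
tool_pos: [542.4, -341.3, 200.1]
tcp_rot: [-3.135, 0.004, 0.268]
contact_force: [1.0, -1.2, -0.9]
grip_width: 39.6
finger_force: 29.9
```

Emit:
{"api": "send_rows", "payload": {
  "offset": [
    [0.078,-0.951,0],
    [0.078,-0.951,0],
    [0.078,-0.951,0]
  ],
  "delta_rot": [
    [0,0,-0.0673],
    [0,0,-0.0673],
    [0,0,-0.0673]
  ]
}}

```text
time: 67.82
tool_pos: [521.7, -229.2, 200.5]
tcp_rot: [-3.136, 0.001, 0.691]
contact_force: [1.2, -0.0, -0.9]
grip_width: 39.3
finger_force: 29.9
```

Emit:
{"api": "send_rows", "payload": {
  "offset": [
    [0.462,-0.836,0],
    [0.462,-0.836,0],
    [0.462,-0.836,0]
  ],
  "delta_rot": [
    [0,0,-0.0673],
    [0,0,-0.0673],
    [0,0,-0.0673]
  ]
}}

```text
time: 68.2
tool_pos: [500.9, -116.9, 200.6]
tcp_rot: [-3.136, -0.0, 1.114]
contact_force: [0.4, -0.1, -1.1]
grip_width: 39.6
finger_force: 29.9
```

Emit:
{"api": "send_rows", "payload": {
  "offset": [
    [0.764,-0.573,0],
    [0.764,-0.573,0],
    [0.764,-0.573,0],
    [0.764,-0.573,0],
    [0.764,-0.573,0],
    [0.764,-0.573,0]
  ],
  "delta_rot": [
    [0,0,-0.0673],
    [0,0,-0.0673],
    [0,0,-0.0673],
    [0,0,-0.0673],
    [0,0,-0.0673],
    [0,0,-0.0673]
  ]
}}

```text
time: 68.95
tool_pos: [482.4, -8.5, 202.1]
tcp_rot: [-3.141, -0.0, 1.528]
contact_force: [0.5, 0.3, -1.1]
grip_width: 39.4
finger_force: 29.9
```

```bash
python3 -c "
from look import *
o=get_obs();print(o['tool_pos'],o['tcp_rot'],o['grip_width'])
plan((482,-7.5,127,1.53))
"
```

```text
[482.39645679  -8.50065589 202.09303359] [-3.14069890e+00 -3.77194450e-05  1.52802589e+00] 39.40195092213837
[0.008, -0.003, 0.626] [-0.0001, -0.0, -0.0003] 2
--
```

Emit:
{"api": "send_rows", "payload": {
  "offset": [
    [0.006,-0.003,0.3],
    [0.006,-0.003,0.6],
    [0.006,-0.003,0.63],
    [0.006,-0.003,0.63]
  ],
  "delta_rot": [
    [0,0,0],
    [0,0,0],
    [0,0,0],
    [0,0,0]
  ]
}}

```text
time: 69.45
tool_pos: [482.5, -7.6, 127.6]
tcp_rot: [3.142, 0.0, 1.529]
contact_force: [0.9, -0.3, -0.6]
grip_width: 39.6
finger_force: 29.9
```

Emit:
{"api": "send_rows", "payload": {
  "offset": [
    [0,0,0.05],
    [0,0,0.08],
    [0,0,0.1],
    [0,0,0.12],
    [0,0,0.12]
  ],
  "delta_rot": [
    [0,0,0],
    [0,0,0],
    [0,0,0],
    [0,0,0],
    [0,0,0]
  ]
}}

```text
time: 70.08
tool_pos: [482.1, -7.2, 112.4]
tcp_rot: [-3.141, 0.0, 1.53]
contact_force: [0.3, 0.2, -1.6]
grip_width: 39.3
finger_force: 29.9
```

Emit:
{"api": "send_rows", "payload": {
  "offset": [
    [0,0,0],
    [0,0,0],
    [0,0,0],
    [0,0,0],
    [0,0,-0.35],
    [0,0,-0.7],
    [0,0,-0.9],
    [0,0,-0.9]
  ],
  "delta_rot": [
    [0,0,0],
    [0,0,0],
    [0,0,0],
    [0,0,0],
    [0,0,0],
    [0,0,0],
    [0,0,0],
    [0,0,0]
  ],
  "grip": 0.62
}}

```text
time: 71.08
tool_pos: [483.1, -7.4, 222.2]
tcp_rot: [3.137, 0.001, 1.53]
contact_force: [-0.3, 0.0, -0.3]
grip_width: 57.0
finger_force: 0.0
```

```bash
python3 -c "
from look import *
o=get_obs();print(o['tool_pos'],o['tcp_rot'],o['grip_width'])
plan((470,-160,230,1.53),(530,-105,210,-0.04))
"
```

```text
[483.125345    -7.35786296 222.17860313] [3.13747123e+00 6.10357279e-04 1.52977252e+00] 57.02307543641174
[-0.638, -0.028, -0.032] [0.0003, 0.0, -0.0] 2
[-0.637, -0.029, -0.033] [0.0004, 0.0001, -0.0] 2
--
[0.239, 0.24, 0.083] [-0.0, 0.0, 0.1249] 5
[0.339, 0.002, 0.084] [-0.0, 0.0, 0.1249] 5
--
```

Emit:
{"api": "send_rows", "payload": {
  "offset": [
    [-0.638,-0.028,-0.03],
    [-0.638,-0.028,-0.03]
  ],
  "delta_rot": [
    [0,0,0],
    [0,0,0]
  ]
}}

```text
time: 71.32
tool_pos: [474.9, -85.6, 222.9]
tcp_rot: [-3.14, 0.0, 1.527]
contact_force: [-0.8, 0.6, 0.2]
grip_width: 56.9
finger_force: 0.0
```

Emit:
{"api": "send_rows", "payload": {
  "offset": [
    [-0.637,-0.029,-0.03],
    [-0.637,-0.029,-0.03],
    [-0.637,-0.029,-0.03],
    [-0.637,-0.029,-0.03]
  ],
  "delta_rot": [
    [0,0,0],
    [0,0,0],
    [0,0,0],
    [0,0,0]
  ],
  "grip": 0.3
}}

```text
time: 71.82
tool_pos: [469.0, -158.4, 227.3]
tcp_rot: [-3.141, -0.001, 1.531]
contact_force: [-0.8, 0.1, 0.1]
grip_width: 28.4
finger_force: 0.0
```

```bash
python3 -c "
from look import *
look('v1','carrier_tab','carton_bay')
im=optics.capture('top');np.save('t2.npy',im)
print(finder.pinpoint('carrier_tab','top'),[ (x['box'],x['confidence']) for x in finder.boxes_of('carton0','top')])
save(cv2.resize(im[140:290,110:340],None,fx=3.45,fy=3.45,interpolation=cv2.INTER_CUBIC),'i')
"
```

```text
carrier_tab [([352.3, 138.2], 0.57)]
carton_bay []
[{'uv': [312.9, 224.0], 'confidence': 0.84}] [([258.4, 214.7, 293.8, 235.4], 0.91), ([333.8, 105.4, 368.2, 133.4], 0.82), ([258.7, 197.0, 292.1, 216.0], 0.8), ([253.5, 233.3, 290.5, 252.3], 0.6), ([253.6, 281.8, 287.8, 311.0], 0.58), ([136.1, 176.9, 317.3, 267.4], 0.17)]
```

View pics/i.png

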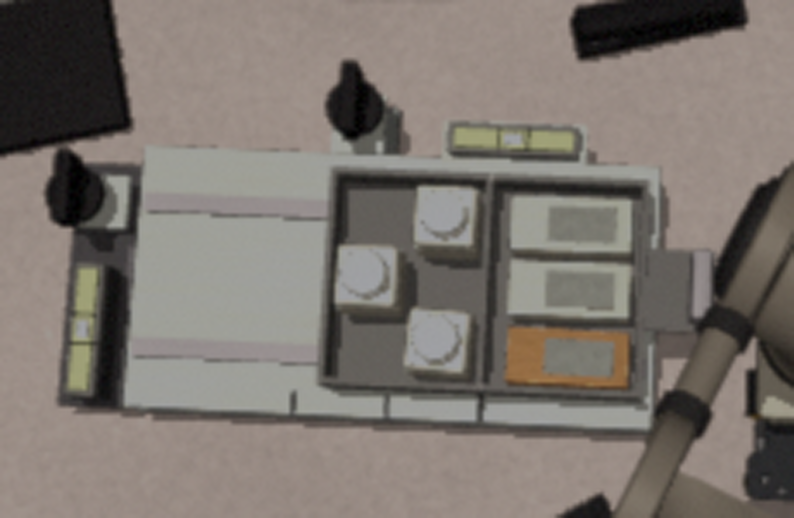

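Emit:
{"api": "send_rows", "payload": {
  "offset": [
    [0.239,0.24,0.083],
    [0.239,0.24,0.083],
    [0.239,0.24,0.083],
    [0.239,0.24,0.083],
    [0.239,0.24,0.083]
  ],
  "delta_rot": [
    [0,0,0.1249],
    [0,0,0.1249],
    [0,0,0.1249],
    [0,0,0.1249],
    [0,0,0.1249]
  ]
}}

```text
time: 72.75
tool_pos: [499.1, -132.0, 217.8]
tcp_rot: [3.142, 0.0, 0.745]
contact_force: [-0.1, -0.3, -0.7]
grip_width: 27.6
finger_force: 0.0
```

Emit:
{"api": "send_rows", "payload": {
  "offset": [
    [0.339,0,0.083],
    [0.339,0,0.083],
    [0.339,0,0.083],
    [0.339,0,0.083],
    [0.339,0,0.083],
    [0.339,0,0.083],
    [0.339,0,0.083]
  ],
  "delta_rot": [
    [0,0,0.1249],
    [0,0,0.1249],
    [0,0,0.1249],
    [0,0,0.1249],
    [0,0,0.1249],
    [0,0,0.1249],
    [0,0,0.1249]
  ]
}}

```text
time: 73.62
tool_pos: [528.9, -104.7, 207.9]
tcp_rot: [3.142, -0.0, -0.037]
contact_force: [0.0, 1.4, -0.2]
grip_width: 27.5
finger_force: 0.0
```

```bash
python3 -c "
from look import *
o=get_obs();print(o['tool_pos'],o['tcp_rot'],o['grip_width'])
im,c,u=look('v2','carrier_tab')
v1=pickle.load(open('v1.uv','rb'));c1=pickle.load(open('v1.pkl','rb'))
ob=[('wrist',u['carrier_tab'][0][0],c)]
if v1['carrier_tab']: ob.append(('wrist',v1['carrier_tab'][0][0],c1))
ob.append(('top',(311.2,221.5)))
P=tri(ob);print(P,[ (proj(x[0],P,x[2] if len(x)>2 else None).round(1),x[1]) for x in ob])
for d in finder.silhouettes('carrier_tab','wrist')[:2]:
    rc=cv2.minAreaRect(np.argwhere(d['region'])[:,::-1].astype(np.float32));print(d['confidence'],d['box'],rc)
save(im,'j',1.3)
"
```

```text
[ 528.90016773 -104.74126498  207.90633242] [ 3.14150344e+00 -6.63761067e-05 -3.71172492e-02] 27.513487026833115
carrier_tab [([276.2, 214.6], 0.87)]
[ 530.05207347 -101.98019671  128.47414454] [(array([[276.2, 214. ]]), [276.2, 214.6]), (array([[355.7, 135.2]]), [352.3, 138.2]), (array([[312.1, 222.7]]), (311.2, 221.5))]
0.87 [0.0, 100.1, 291.3, 270.0] ((146.0, 183.0), (166.0, 292.0), 90.0)
```

View pics/j.png

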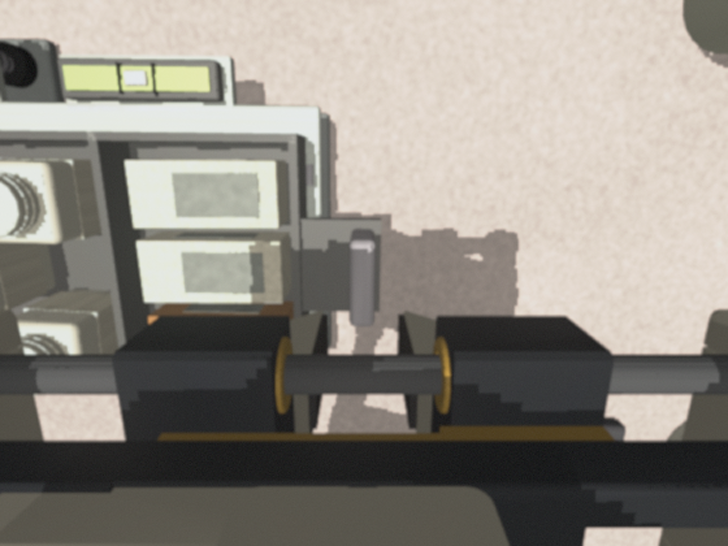

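The last two pictures show all six medicines standing or lying in their right bays (top crop: bottles (445,215), (365,275), (437,342); cartons (570,222), (570,290), (567,357)). Both bubbles are between their lines. The tab is centred between the fingers at (362,280) in the wrist picture.

```bash
python3 -c "
from look import *
c=pickle.load(open('v2.pkl','rb'))
for z in (90,100,110,120,130): print(z,ray('wrist',(362/1.3,240/1.3),z,c).round(1),ray('wrist',(362/1.3,325/1.3),z,c).round(1),ray('wrist',(350/1.3,270/1.3),z,c).round(1)[1],ray('wrist',(374/1.3,270/1.3),z,c).round(1)[1])
im=np.load('v2.npy');print(im[175:260:5,278].mean(1).round())
print(im[215,255:300].mean(1).round())
plan((529,-104.7,140,-0.04))
"
```

```text
90 [ 544.9 -104.2   90. ] [ 485.3 -102.    90. ] -95.5 -111.5
100 [ 546.9 -104.3  100. ] [ 489.4 -102.2  100. ] -95.9 -111.3
110 [ 548.8 -104.4  110. ] [ 493.5 -102.3  110. ] -96.3 -111.1
120 [ 550.8 -104.5  120. ] [ 497.6 -102.5  120. ] -96.7 -110.9
130 [ 552.7 -104.6  130. ] [ 501.7 -102.7  130. ] -97.1 -110.8
[126.  89. 142. 192. 123. 122. 123. 123. 123. 124. 123. 124. 123. 121.
 123. 117. 129.]
[ 85.  84.  84.  83.  86.  86.  84.  86.  86.  84.  86.  85.  85.  84.
  95. 102. 111. 117. 121. 122. 121. 122. 123. 123. 122. 122. 122. 123.
 123. 121. 117. 108.  98.  89.  85.  87.  95. 110. 124. 129. 129. 128.
 128. 130. 130.]
[0.001, -0.001, 0.566] [0.0, -0.0, 0.0002] 2
--
```

Emit:
{"api": "send_rows", "payload": {
  "offset": [
    [0,0,0.3],
    [0,0,0.6],
    [0,0,0.7],
    [0,0,0.7]
  ],
  "delta_rot": [
    [0,0,0],
    [0,0,0],
    [0,0,0],
    [0,0,0]
  ]
}}

```text
time: 74.28
tool_pos: [528.9, -104.8, 123.8]
tcp_rot: [-3.141, 0.001, -0.039]
contact_force: [-0.3, -0.3, 0.4]
grip_width: 27.6
finger_force: 0.0
```

Emit:
{"api": "send_rows", "payload": {
  "offset": [
    [0,0,0.05],
    [0,0,0.1],
    [0,0,0.1]
  ],
  "delta_rot": [
    [0,0,0],
    [0,0,0],
    [0,0,0]
  ]
}}

```text
time: 74.65
tool_pos: [528.8, -104.7, 111.8]
tcp_rot: [3.142, 0.0, -0.04]
contact_force: [-0.1, 0.2, 0.0]
grip_width: 27.4
finger_force: 0.0
```

Emit:
{"api": "send_rows", "payload": {
  "offset": [
    [0,0,0.04],
    [0,0,0.07],
    [0,0,0.07]
  ],
  "delta_rot": [
    [0,0,0],
    [0,0,0],
    [0,0,0]
  ]
}}

```text
time: 75.03
tool_pos: [528.9, -104.8, 103.3]
tcp_rot: [3.142, 0.0, -0.04]
contact_force: [-0.3, 0.8, -0.0]
grip_width: 27.2
finger_force: 0.0
```

Emit:
{"api": "send_rows", "payload": {
  "offset": [
    [0,0,0.03],
    [0,0,0.06],
    [0,0,0.06]
  ],
  "delta_rot": [
    [0,0,0],
    [0,0,0],
    [0,0,0]
  ]
}}

```text
time: 75.4
tool_pos: [529.2, -105.7, 99.2]
tcp_rot: [3.139, -0.002, -0.039]
contact_force: [-7.5, -0.9, 20.8]
grip_width: 27.5
finger_force: 10.4
```

Emit:
{"api": "send_rows", "payload": {
  "offset": [
    [0,0,0.03],
    [0,0,0.05],
    [0,0,0.05]
  ],
  "delta_rot": [
    [0,0,0],
    [0,0,0],
    [0,0,0]
  ]
}}

```text
time: 75.78
tool_pos: [529.2, -106.4, 93.6]
tcp_rot: [3.138, -0.003, -0.039]
contact_force: [-7.7, -5.0, 22.5]
grip_width: 27.6
finger_force: 11.5
```

Emit:
{"api": "send_rows", "payload": {
  "offset": [
    [0,0,0],
    [0,0,0],
    [0,0,0],
    [0,0,0],
    [0,0,0]
  ],
  "delta_rot": [
    [0,0,0],
    [0,0,0],
    [0,0,0],
    [0,0,0],
    [0,0,0]
  ],
  "grip": 0
}}

```text
time: 76.4
tool_pos: [529.4, -105.6, 93.0]
tcp_rot: [3.14, -0.003, -0.041]
contact_force: [-6.9, -2.5, 21.5]
grip_width: 15.2
finger_force: 33.5
```

Emit:
{"api": "send_rows", "payload": {
  "offset": [
    [0,0,-0.012],
    [0,0,-0.022],
    [0,0,-0.022],
    [0,0,-0.022]
  ],
  "delta_rot": [
    [0,0,0],
    [0,0,0],
    [0,0,0],
    [0,0,0]
  ]
}}

```text
time: 76.9
tool_pos: [529.3, -105.1, 93.3]
tcp_rot: [3.141, -0.001, -0.04]
contact_force: [-1.3, -4.4, 5.3]
grip_width: 14.9
finger_force: 31.9
```

```bash
python3 - <<'E'
from look import *
o=get_obs();print(o['tool_pos'],o['tcp_rot'],o['contact_force'],o['moment'],o['grip_width'],o['finger_force'])
a=np.load('t2.npy').astype(float); b=optics.capture('top').astype(float)
# vial columns/rows: compare profile before and now
for nm,(r0,r1,c0,c1),ax in (("far",(177,183,240,278),0),("end",(216,256,130,139),1)):
    for im in (a,b): print(nm,im[r0:r1,c0:c1].mean(2).mean(ax).round().astype(int).tolist())
print(finder.pinpoint('carrier_tab','top'))
E
```

```text
[ 529.26698191 -105.08337556   93.25875379] [ 3.14119862e+00 -8.82767857e-04 -4.01997804e-02] [-1.31982554 -4.38532049  5.32992951] [ 0.35138331  0.0057724  -0.14062991] 14.85317403928494 31.913230307400227
far [106, 114, 132, 135, 136, 136, 137, 136, 137, 137, 139, 138, 137, 133, 101, 128, 139, 140, 143, 142, 143, 127, 111, 104, 131, 136, 137, 137, 137, 136, 135, 135, 136, 135, 135, 131, 108, 94]
far [113, 100, 126, 137, 139, 140, 141, 141, 140, 139, 135, 144, 144, 144, 142, 111, 133, 139, 139, 140, 139, 137, 133, 94, 128, 136, 135, 136, 137, 138, 136, 136, 136, 135, 136, 133, 116, 103]
end [85, 98, 117, 119, 119, 121, 118, 120, 120, 121, 120, 121, 119, 120, 103, 99, 119, 127, 124, 122, 123, 123, 117, 77, 112, 118, 120, 119, 119, 117, 116, 114, 114, 114, 113, 109, 101, 84, 66, 41]
end [88, 101, 119, 123, 122, 124, 121, 123, 123, 123, 123, 123, 122, 123, 105, 103, 122, 130, 127, 125, 126, 125, 119, 79, 114, 121, 123, 122, 121, 120, 119, 116, 116, 117, 115, 112, 103, 86, 67, 43]
[{'uv': [311.6, 222.5], 'confidence': 0.8}, {'uv': [437.4, 313.9], 'confidence': 0.66}, {'uv': [129.6, 194.7], 'confidence': 0.22}]
```

The press on the bracket tilted the deck: the far bubble moved about 17 mm. I'll undo that by lifting the tab gently while I hold it, then re-check.

Emit:
{"api": "send_rows", "payload": {
  "offset": [
    [0,0,-0.02],
    [0,0,-0.04],
    [0,0,-0.06],
    [0,0,-0.075],
    [0,0,-0.075]
  ],
  "delta_rot": [
    [0,0,0],
    [0,0,0],
    [0,0,0],
    [0,0,0],
    [0,0,0]
  ]
}}

```text
time: 77.62
tool_pos: [528.9, -103.6, 98.2]
tcp_rot: [-3.139, 0.003, -0.04]
contact_force: [10.6, -0.8, -24.2]
grip_width: 14.4
finger_force: 29.8
```

```bash
cat > vial.py <<'E'
from look import *
def vial():
    b=optics.capture('top').astype(float).mean(2)
    print("far",b[177:183,240:278].mean(0).round().astype(int).tolist()); print("end",b[216:256,130:139].mean(1).round().astype(int).tolist())
E
python3 -c "
from vial import *
vial();o=get_obs();print(o['tool_pos'],o['contact_force'],o['grip_width'])"
```

```text
far [114, 106, 133, 139, 139, 140, 140, 142, 140, 140, 140, 140, 138, 145, 139, 129, 145, 147, 140, 139, 140, 139, 135, 96, 130, 138, 138, 138, 138, 138, 137, 137, 137, 138, 137, 134, 114, 100]
end [87, 101, 119, 123, 122, 123, 122, 123, 123, 123, 123, 124, 122, 123, 105, 103, 122, 129, 127, 125, 125, 125, 119, 79, 114, 121, 123, 122, 122, 121, 118, 116, 117, 116, 116, 112, 103, 85, 67, 43]
[ 528.91952607 -103.58710908   98.26621382] [  9.8314952   -0.24602786 -23.86711748] 14.295885504488961
```

Emit:
{"api": "send_rows", "payload": {
  "offset": [
    [0,0,-0.02],
    [0,0,-0.035],
    [0,0,-0.042],
    [0,0,-0.042]
  ],
  "delta_rot": [
    [0,0,0],
    [0,0,0],
    [0,0,0],
    [0,0,0]
  ]
}}

```text
time: 78.18
tool_pos: [528.9, -103.9, 103.0]
tcp_rot: [-3.14, 0.003, -0.04]
contact_force: [10.6, -2.8, -25.8]
grip_width: 14.0
finger_force: 29.9
```

```bash
python3 -c "
from vial import *
vial();o=get_obs();print(o['tool_pos'],o['contact_force'],o['grip_width'])"
```

```text
far [109, 115, 135, 139, 140, 140, 140, 140, 140, 142, 142, 141, 141, 137, 104, 120, 143, 144, 145, 147, 139, 139, 120, 102, 133, 140, 140, 140, 139, 139, 139, 138, 138, 138, 137, 135, 111, 98]
end [88, 101, 119, 123, 122, 124, 121, 123, 123, 123, 123, 124, 122, 123, 105, 103, 123, 129, 127, 124, 126, 126, 119, 79, 115, 121, 123, 122, 121, 121, 118, 117, 118, 117, 116, 113, 103, 85, 67, 42]
[ 528.84381979 -103.98323281  103.05825876] [ 10.69117276  -1.8875006  -25.75174896] 13.925796647579258
```

Emit:
{"api": "send_rows", "payload": {
  "offset": [
    [0,0,-0.01],
    [0,0,-0.01],
    [0,0,-0.01]
  ],
  "delta_rot": [
    [0,0,0],
    [0,0,0],
    [0,0,0]
  ]
}}

```text
time: 78.6
tool_pos: [528.9, -104.1, 104.1]
tcp_rot: [-3.14, 0.003, -0.04]
contact_force: [10.3, -1.2, -28.0]
grip_width: 13.6
finger_force: 30.0
```

Emit:
{"api": "send_rows", "payload": {
  "offset": [
    [0,0,0.012],
    [0,0,0.024],
    [0,0,0.024]
  ],
  "delta_rot": [
    [0,0,0],
    [0,0,0],
    [0,0,0]
  ]
}}

```text
time: 78.97
tool_pos: [528.9, -104.4, 103.9]
tcp_rot: [-3.141, 0.001, -0.04]
contact_force: [6.0, -1.1, -13.7]
grip_width: 13.9
finger_force: 30.0
```

```bash
python3 -c "
from vial import *
vial();o=get_obs();print(o['tool_pos'],o['contact_force'],o['grip_width'])"
```

```text
far [108, 117, 136, 139, 139, 140, 140, 139, 140, 140, 141, 141, 141, 137, 103, 132, 147, 145, 144, 144, 146, 135, 114, 106, 134, 140, 140, 140, 140, 139, 139, 139, 139, 138, 138, 134, 110, 97]
end [87, 101, 119, 122, 122, 124, 121, 123, 124, 124, 123, 123, 122, 122, 106, 102, 123, 130, 127, 125, 126, 125, 120, 79, 115, 121, 122, 123, 121, 120, 118, 117, 117, 116, 116, 113, 103, 86, 68, 43]
[ 528.92599857 -104.36703495  103.91866696] [  5.95120249  -1.06869476 -14.1015953 ] 13.840792567361495
```

Emit:
{"api": "send_rows", "payload": {
  "offset": [
    [0,0,0.012],
    [0,0,0.024],
    [0,0,0.024]
  ],
  "delta_rot": [
    [0,0,0],
    [0,0,0],
    [0,0,0]
  ]
}}

```text
time: 79.4
tool_pos: [529.1, -104.4, 103.6]
tcp_rot: [-3.142, -0.001, -0.04]
contact_force: [0.2, 1.1, 5.9]
grip_width: 13.7
finger_force: 30.0
```

Emit:
{"api": "send_rows", "payload": {
  "offset": [
    [0,0,0],
    [0,0,0],
    [0,0,0],
    [0,0,-0.03],
    [0,0,-0.06],
    [0,0,-0.09],
    [0,0,-0.09]
  ],
  "delta_rot": [
    [0,0,0],
    [0,0,0],
    [0,0,0],
    [0,0,0],
    [0,0,0],
    [0,0,0],
    [0,0,0]
  ],
  "grip": 0.24
}}

```text
time: 80.28
tool_pos: [529.1, -104.7, 113.5]
tcp_rot: [3.141, -0.001, -0.04]
contact_force: [-0.7, 0.1, -0.3]
grip_width: 21.9
finger_force: 0.0
```

```bash
python3 -c "
from vial import *
vial();o=get_obs();print(o['tool_pos'],o['contact_force'],o['grip_width'])"
```

```text
far [108, 117, 136, 139, 140, 140, 140, 140, 140, 140, 142, 141, 140, 137, 104, 132, 146, 145, 144, 144, 146, 132, 114, 107, 134, 140, 140, 140, 140, 139, 139, 139, 138, 138, 138, 134, 110, 97]
end [88, 101, 119, 123, 122, 123, 121, 124, 123, 124, 123, 124, 123, 123, 105, 103, 123, 129, 127, 125, 126, 125, 119, 79, 114, 121, 123, 122, 122, 121, 119, 117, 118, 116, 115, 113, 103, 85, 67, 43]
[ 528.98673767 -104.70928007  113.2871744 ] [-0.81674065 -0.54901068  0.0606999 ] 21.878870334806685
```

Emit:
{"api": "send_rows", "payload": {
  "offset": [
    [0,-0.04,0],
    [0,-0.09,0],
    [0,-0.15,0],
    [0,-0.21,0],
    [0,-0.27,0],
    [0,-0.33,0],
    [0,-0.38,0],
    [0,-0.42,0]
  ],
  "delta_rot": [
    [0,0,0],
    [0,0,0],
    [0,0,0],
    [0,0,0],
    [0,0,0],
    [0,0,0],
    [0,0,0],
    [0,0,0]
  ]
}}

```text
time: 81.32
tool_pos: [530.8, -53.4, 113.1]
tcp_rot: [-3.141, 0.0, -0.04]
contact_force: [-0.1, -0.5, 0.3]
grip_width: 22.1
finger_force: 0.0
```

Emit:
{"api": "send_rows", "payload": {
  "offset": [
    [0,-0.04,0],
    [0,-0.08,0],
    [0,-0.12,0],
    [0,-0.15,0],
    [0,-0.18,0],
    [0,-0.19,0],
    [0,-0.19,0]
  ],
  "delta_rot": [
    [0,0,0],
    [0,0,0],
    [0,0,0],
    [0,0,0],
    [0,0,0],
    [0,0,0],
    [0,0,0]
  ]
}}

```text
time: 82.2
tool_pos: [531.9, -31.6, 113.2]
tcp_rot: [3.141, -0.0, -0.04]
contact_force: [0.9, -1.0, 0.2]
grip_width: 22.1
finger_force: 0.0
```

```bash
python3 -c "
from vial import *
vial();o=get_obs();print(o['tool_pos'],o['contact_force'],o['grip_width'])
print(finder.pinpoint('carrier_mid','top'),finder.pinpoint('carrier_tab','top'))"
```

```text
far [108, 117, 135, 139, 139, 139, 140, 140, 139, 139, 134, 112, 86, 71, 74, 88, 94, 94, 94, 94, 93, 88, 73, 52, 53, 71, 84, 86, 85, 85, 84, 83, 82, 83, 82, 83, 82, 82]
end [88, 101, 119, 123, 122, 123, 121, 123, 123, 124, 124, 123, 123, 123, 105, 103, 122, 129, 127, 125, 126, 125, 120, 79, 114, 121, 123, 123, 121, 120, 119, 117, 117, 117, 116, 112, 103, 85, 67, 42]
[531.86267824 -31.67618028 113.20022526] [-0.62983529  0.1256633   0.86915204] 22.149237861273193
[{'uv': [224.1, 222.7], 'confidence': 0.71}, {'uv': [380.3, 320.3], 'confidence': 0.69}] [{'uv': [282.0, 224.9], 'confidence': 0.67}, {'uv': [212.1, 202.4], 'confidence': 0.63}]
```

Emit:
{"api": "send_rows", "payload": {
  "offset": [
    [0,0.028,0],
    [0,0.028,0],
    [0,0.028,-0.1],
    [0,0.028,-0.4],
    [0,0.028,-0.8],
    [0,0.028,-0.9],
    [0,0.028,-0.9]
  ],
  "delta_rot": [
    [0,0,0],
    [0,0,0],
    [0,0,0],
    [0,0,0],
    [0,0,0],
    [0,0,0],
    [0,0,0]
  ]
}}

```text
time: 83.22
tool_pos: [531.9, -35.0, 222.1]
tcp_rot: [3.141, -0.002, -0.04]
contact_force: [0.8, 0.3, -0.6]
grip_width: 22.0
finger_force: 0.0
```

Emit:
{"api": "send_rows", "payload": {
  "offset": [
    [-0.5,0.9,0],
    [-0.5,0.9,0],
    [-0.5,0.9,0]
  ],
  "delta_rot": [
    [0,0,0],
    [0,0,0],
    [0,0,0]
  ]
}}

```text
time: 83.6
tool_pos: [465.0, -143.0, 219.7]
tcp_rot: [-3.141, 0.003, -0.045]
contact_force: [-0.1, 0.4, -0.8]
grip_width: 21.7
finger_force: 0.0
```

Emit:
{"api": "send_rows", "payload": {
  "offset": [
    [-0.3,0.9,0],
    [-0.3,0.9,0],
    [-0.3,0.9,0],
    [-0.3,0.9,0],
    [-0.3,0.9,0]
  ],
  "delta_rot": [
    [0,0,0],
    [0,0,0],
    [0,0,0],
    [0,0,0],
    [0,0,0]
  ]
}}

```text
time: 84.22
tool_pos: [427.7, -245.5, 220.8]
tcp_rot: [-3.141, 0.001, -0.038]
contact_force: [-0.2, 0.4, 0.5]
grip_width: 22.4
finger_force: 0.0
```

```bash
python3 -c "
from vial import *
vial();o=get_obs();print(o['tool_pos'],o['contact_force'],o['time'])
for t,z in (('carrier_mid',73),('carrier_tab',120),('bottle_bay',73),('bottle0',114),('carton0',91),('mug',0),('tub',0),('punch',0)):
  for d in finder.pinpoint(t,'top'):
    if d['confidence']>.4: print(t,d['confidence'],np.round(d['uv']),ray('top',d['uv'],z).round(1))
a=np.load('t2.npy').astype(float).mean(2);b=optics.capture('top').astype(float).mean(2)
# carrier shift by correlating the brown/white carton block
T=a[185:255,200:296].astype(np.float32)
r=cv2.matchTemplate(b[175:265,150:310].astype(np.float32),T,cv2.TM_CCOEFF_NORMED);m=cv2.minMaxLoc(r);print('shift px',m[3][0]+150-200,m[3][1]+175-185,m[1])
"
```

```text
far [106, 114, 132, 136, 136, 136, 137, 136, 136, 137, 139, 138, 137, 134, 101, 129, 144, 141, 141, 141, 143, 130, 112, 104, 132, 136, 137, 137, 137, 137, 136, 136, 135, 135, 135, 131, 107, 95]
end [85, 98, 116, 119, 119, 120, 118, 121, 120, 120, 120, 121, 119, 120, 102, 100, 119, 126, 124, 122, 123, 122, 116, 76, 112, 118, 120, 119, 119, 117, 116, 114, 115, 114, 113, 110, 101, 83, 65, 42]
[ 427.69959023 -245.57991711  220.97206466] [-0.43431921  1.1425654   0.544226  ] 84.275
carrier_mid 0.91 [226. 222.] [540.  116.8  73. ]
carrier_tab 0.89 [282. 222.] [534.2 -27.8 120. ]
bottle_bay 0.56 [202. 224.] [536.3 179.2  73. ]
bottle0 0.92 [187. 217.] [548.6 210.8 114. ]
bottle0 0.86 [212. 202.] [585.7 149.2 114. ]
bottle0 0.85 [210. 239.] [492.8 150.9 114. ]
carton0 0.97 [272. 297.] [348.4  -3.4  91. ]
carton0 0.89 [249. 220.] [543.7  56.1  91. ]
carton0 0.84 [353. 119.] [ 808.5 -213.8   91. ]
carton0 0.74 [249. 204.] [585.2  55.6  91. ]
mug 0.72 [411. 170.] [ 693.  -380.9    0. ]
tub 0.64 [437. 316.] [ 299.4 -433.5    0. ]
tub 0.41 [190. 219.] [559.7 221.4   0. ]
punch 0.72 [381. 322.] [ 283.9 -285.5    0. ]
shift px -28 -1 0.9472681879997253
```

```bash
python3 -c "
from h import *
print(ticket.close_job())"
```

```text
the job is handed in; nothing more can be done
None
```

I packed all six medicines, slid the carrier to the middle stop and handed the job in. Both bubbles were between their lines at the last check; gripping the tab before the slide had tilted the loaded deck, and I levelled it again by lifting the tab rather than with a knob.

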